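Mount the dovetailed peg rack and hang up the turners

TASK

Fit the wooden peg rack to its stand: set its dovetail down on the landing in front of the tapered way and slide it in, away from you, until it wedges tight. Then hang every turner that lies on the worktop by its eye on the rack's pegs, one to a peg, hanging freely, with the rack still tight; leave the other kitchen things where they are.

Things in the scene. Friction and masses are not known exactly. Their poses are not given: they have to be found in the camera images.
- stand: Dark wood stand, fixed. Foot 150 x 130 x 14 mm, column, and a flat deck 138 mm long (x), 86 mm wide, its top 135 mm above the worktop. Two aluminium cheeks on the deck's rear part form the dovetail way; before its mouth the deck goes on bare for 60 mm as a landing. Origin: on the worktop straight below the middle of the mouth; x points into the way (away from the robot to within 0.15 rad), z up.
- way_mouth (a point): Middle of the way's wide open front end, at deck height (135 mm); axes as the stand's. The cheeks are 72 mm long and up to 22 mm high, slanted inward (undercut 18 degrees), and close in by 6 degrees a side: 60 mm apart at the deck here, 45 mm at the back, which is open too.
- way_end (a point): Middle of the way's narrow back end, on the deck, 72 mm behind the mouth. When the rack is tight its tongue tip is 2 mm short of here.
- rack: Loose light-wood peg rack, 0.3 kg, T-shaped from above, flat on the worktop at first. Dovetail tongue 18 mm high from x = 0 (root, underside 60 mm wide) to x = 70 mm (tip, 45 mm), fitting the way. Crossbar 18 x 256 x 18 mm across the root at x = -26 to -8. Fin to hold it by and four pegs: see the points. Origin: underside, at the tongue's root; x towards the tip, z up; at way_mouth when tight.
- rack_fin (a point): Middle of the top edge of the rack's upright fin: x = 15, z = 68 mm in the rack's frame. The fin is 46 mm long (x = -8 to 38), 14 mm thick (y), z = 18 to 68. In the way the rack has about 0.1 mm play a side per mm short of tight; then it wedges: push with 10 to 20 N. A hard push may carry it a few mm past.
- peg0 (a point): Centre of the tip of the rack's peg at y = +115 mm (rack frame); the peg is 8 mm thick steel and runs from here 45 mm down and back at 45 degrees (towards rack +x and -z) to the front of the crossbar. An eye let go low on it slides to its root, and the turner swings down and hangs.
- peg1 (a point): Centre of the tip of the rack's peg at y = +62 mm (rack frame); the peg is 8 mm thick steel and runs from here 45 mm down and back at 45 degrees (towards rack +x and -z) to the front of the crossbar. An eye let go low on it slides to its root, and the turner swings down and hangs.
- peg2 (a point): Centre of the tip of the rack's peg at y = -62 mm (rack frame); the peg is 8 mm thick steel and runs from here 45 mm down and back at 45 degrees (towards rack +x and -z) to the front of the crossbar. An eye let go low on it slides to its root, and the turner swings down and hangs.
- peg3 (a point): Centre of the tip of the rack's peg at y = -115 mm (rack frame); the peg is 8 mm thick steel and runs from here 45 mm down and back at 45 degrees (towards rack +x and -z) to the front of the crossbar. An eye let go low on it slides to its root, and the turner swings down and hangs.
- turner_red: Small red plastic turner, 136 mm long, 55 g, lying flat on the worktop (may be absent). Handle 14 mm wide, 12 mm thick, from x = -26 to +34 mm; slotted blade 42 mm wide, 4 mm thick from x = -66 to -22 mm; at the other end a round eye, 22 mm clear inside (40 mm outside, 8 mm thick). Origin in the handle at half its thickness; x along the handle towards the eye, z across the flat. Alike on both faces.
- turner_red_eye (a point): Centre of the red turner's eye, x = +50 mm in the turner's frame.
- turner_yellow: Small yellow plastic turner, 136 mm long, 55 g, lying flat on the worktop (may be absent). Handle 14 mm wide, 12 mm thick, from x = -26 to +34 mm; slotted blade 42 mm wide, 4 mm thick from x = -66 to -22 mm; at the other end a round eye, 22 mm clear inside (40 mm outside, 8 mm thick). Origin in the handle at half its thickness; x along the handle towards the eye, z across the flat. Alike on both faces.
- turner_yellow_eye (a point): Centre of the yellow turner's eye, x = +50 mm in the turner's frame.
- turner_green: Small green plastic turner, 136 mm long, 55 g, lying flat on the worktop (may be absent). Handle 14 mm wide, 12 mm thick, from x = -26 to +34 mm; slotted blade 42 mm wide, 4 mm thick from x = -66 to -22 mm; at the other end a round eye, 22 mm clear inside (40 mm outside, 8 mm thick). Origin in the handle at half its thickness; x along the handle towards the eye, z across the flat. Alike on both faces.
- turner_green_eye (a point): Centre of the green turner's eye, x = +50 mm in the turner's frame.
- turner_blue: Small blue plastic turner, 136 mm long, 55 g, lying flat on the worktop (may be absent). Handle 14 mm wide, 12 mm thick, from x = -26 to +34 mm; slotted blade 42 mm wide, 4 mm thick from x = -66 to -22 mm; at the other end a round eye, 22 mm clear inside (40 mm outside, 8 mm thick). Origin in the handle at half its thickness; x along the handle towards the eye, z across the flat. Alike on both faces.
- turner_blue_eye (a point): Centre of the blue turner's eye, x = +50 mm in the turner's frame.
- lemon: Bystander: lemon, 71 x 53 x 51 mm; origin at the middle of its underside. Leave it alone.
- lime: Bystander: lime, 57 x 46 x 45 mm; origin at the middle of its underside. Leave it alone.
- egg_box: Bystander: closed cardboard egg box, 106 x 155 x 72 mm; origin at the middle of its underside. Leave it alone.
- mug: Bystander: green and white mug, 92 x 127 x 93 mm; origin at the middle of its underside. Leave it alone.
- salt_shaker: Bystander: glass salt shaker, 44 mm across, 90 mm tall; origin at the middle of its underside. Leave it alone.

How it is judged:
On the way, in this order (a step that is already met when the one before it is completed fails the run):
1. the rack is slid home and wedged in the way (x of rack in the frame of way_mouth between -0.004 and 0.01 m and y of rack in the frame of way_mouth between -0.004 and 0.004 m and z of rack in the frame of way_mouth between -0.004 and 0.004 m and angle between the x axis of rack and the x axis of stand, either way round below 0.05 rad and angle between rack's own z axis and vertical below 0.05 rad), for 0.2 s.
2. every turner hangs by its eye on a peg of the mounted rack (all of step 1 and x of turner_red_eye in the frame of rack between -0.062 and -0.018 m and z of turner_red_eye in the frame of rack between -0.015 and 0.045 m and (y of turner_red_eye in the frame of rack between 0.099 and 0.131 m or y of turner_red_eye in the frame of rack between 0.046 and 0.078 m or y of turner_red_eye in the frame of rack between -0.078 and -0.046 m or y of turner_red_eye in the frame of rack between -0.131 and -0.099 m) and angle between each of turner_red, turner_yellow, turner_green, turner_blue's own x axis and vertical below 0.8 rad and x of turner_yellow_eye in the frame of rack between -0.062 and -0.018 m and z of turner_yellow_eye in the frame of rack between -0.015 and 0.045 m and (y of turner_yellow_eye in the frame of rack between 0.099 and 0.131 m or y of turner_yellow_eye in the frame of rack between 0.046 and 0.078 m or y of turner_yellow_eye in the frame of rack between -0.078 and -0.046 m or y of turner_yellow_eye in the frame of rack between -0.131 and -0.099 m) and x of turner_green_eye in the frame of rack between -0.062 and -0.018 m and z of turner_green_eye in the frame of rack between -0.015 and 0.045 m and (y of turner_green_eye in the frame of rack between 0.099 and 0.131 m or y of turner_green_eye in the frame of rack between 0.046 and 0.078 m or y of turner_green_eye in the frame of rack between -0.078 and -0.046 m or y of turner_green_eye in the frame of rack between -0.131 and -0.099 m) and x of turner_blue_eye in the frame of rack between -0.062 and -0.018 m and z of turner_blue_eye in the frame of rack between -0.015 and 0.045 m and (y of turner_blue_eye in the frame of rack between 0.099 and 0.131 m or y of turner_blue_eye in the frame of rack between 0.046 and 0.078 m or y of turner_blue_eye in the frame of rack between -0.078 and -0.046 m or y of turner_blue_eye in the frame of rack between -0.131 and -0.099 m) and distance between turner_red_eye and turner_yellow_eye above 0.035 m and distance between each of turner_red_eye, turner_yellow_eye and turner_green_eye above 0.035 m and distance between each of turner_red_eye, turner_yellow_eye, turner_green_eye and turner_blue_eye above 0.035 m), for 0.2 s.
At the end, for the whole second after the job is handed in: The rack sits flat in the way with its origin at most 4 mm short of the mouth point (or up to 10 mm past it), square to it within 0.05 rad; every turner present hangs by its eye on a peg, one to a peg (eyes more than 35 mm apart), its handle within 0.8 rad of vertical with the eye up, all at rest (all of step 2 and linear speed of each of turner_red, turner_yellow, turner_green, turner_blue, rack below 0.05 m/s); the robot touches nothing.
It fails at once if a bystander is pushed more than 40 mm (distance of any of lemon, lime, egg_box, mug, salt_shaker from where it was at the start of the episode above 0.04 m).
Of turner_red, turner_yellow, turner_green, turner_blue only 3 to 4 are there at a start; the rules pass over those that are not, and their reading is None.
At some moment in a run one of turner_red, turner_yellow, turner_green, turner_blue may be knocked a few centimetres aside while the robot is not near it.
Once in a run the grip may slacken for a moment while it holds something.
It also fails if it takes over 208 s, if anything falls off the work surface, if the arm or the gripper's body presses on something with over 40 N, if the wrist force passes 120 N, or if a joint passes its speed limit or range.

ROBOT

A 6-joint arm with a two-finger parallel gripper is mounted at the origin on a cart in front of the work surface, level with it; the furniture and walls round the work are solid. World frame = base frame: x ahead of the robot, y to its left, z up, the work surface at z = 0. Lengths are in m, angles in rad, forces in N, time in s.
With the tool pointing down it reaches from about 0.35 to 0.975 m from the base axis. Payload 4.9 kg.
Tool frame: the origin (TCP) lies on the front face of the gripper's body, between the roots of the fingers; the fingertips stand ctrl.finger_overhang ahead of it and the grasp point (between the pads) lies 54 mm ahead of it (ctrl.finger_overhang is the distance from the TCP to the fingertips, in m); z points along the fingers, y is the line along which they close (so a half turn about z gives the same grasp; the last joint's range is limited). The gripper opens to 85 mm and grips with 20 to 120 N. Pads are 22 mm wide; open, the fingers measure 114 mm over their backs; the gripper's body (76 mm by 85 mm) begins 54 mm behind the grasp point. The pads swing forward as they close: fully open they stand 13 mm farther back than shut.
Start: joints at [-1.307, 0.053, 1.613, -0, 1.476, -0.119], TCP at [0.233, -0.58, 0.304] pointing down, gripper open.
Joint ranges: [-3.01, 3.01], [-1.01, 2.22], [0.06, 2.58], [-1.02, 4.17], [0.09, 2.62], [-3.14, 3.14]. Speed limits (rad/s): [2.57, 2.57, 3.14, 3.14, 3.14, 3.14].

INTERFACE

Orientations are given as a rotation vector (axis times angle).
In Python, from station import ctrl, vision gives the robot as it stands. The module is installed in compiled form; this text tells all that it offers.
- The arm moves only by the tool drive_tool, never from a script. Its argument "rows" is a list of rows, each a list of 2 entries, a list of its own where there are three numbers: the shift along the tool's x, y, z in m, then the turn about the tool's z in rad. A call has 1 to 10 rows; each row shifts and turns the commanded pose from where the row before left it, along the tool's axes as they then stand; what a row does not reach is not made up. A row lasts 1/10 s, in which the tool goes at most 50 mm and 8.59 degrees, less where a joint would pass 70% of its speed; a pose out of reach is approached as far as the arm can. A call with a gripper value outside its range is refused whole. "jaw" is the closure, from 0 (fully open) to 1 (shut), set as the call begins (left out, the last holds). The fingers move at their own pace and stop on an object; "grip_force" is the grip in N (left out, the last holds). Time passes only in rows, so rows that do not move let the fingers close. It gives the time, the measured TCP pose, the force, the opening and the grip force at its end, in the units of the state.
- ctrl.get_obs(): the state, without advancing time (a new reading comes with each control period).
- vision.get_image(name): name is "scene" or "top" or "wrist"; returns a dict with "image" (400x640x3 uint8, blue, green, red), "vertical_fov" (degrees; the focal length in pixels is half the picture's height over the tangent of half this angle, whatever the lens; pixels are square), "cx", "cy" (the principal point, pixels), "R" (3x3) and "t" (3): a world point X has camera coordinates R X + t. Camera axes: x right, y down, z forward; pixel columns grow to the right and rows downward; lengths in m; the calibration is good to about 2 mm. The wrist camera is an equidistant fisheye: a pixel r from the principal point sees the ray r / f radians off the axis. A picture is of the moment at which its call begins. There is no depth.
- ctrl.finish_job(): hands the job in; it is judged then, once.
The state is a dict: "t": time; "q": joint angles; "dq": joint speeds; "effort": joint torques, N m; "tool_pos": TCP position; "tool_rot": TCP orientation; "contact_force": force on the tool from outside, world axes, zero at the start; "wrist_torque": the same for the moment, N m; "opening": finger opening in m; "grip_force": force on a finger pad.
Only numpy, scipy, OpenCV 4.12 (cv2) and the standard library are available. Lean on these libraries where they do the work, as an engineer would, in place of code of your own. Each camera call takes 0.05 s, during which the arm holds its last target. There are 200 camera calls.

## Working session

There is one attempt and no reset: what is moved stays moved. The work goes in short steps, Python scripts to look and compute and a tool call to move; the robot and the scene stay as the last step left them, time stands still between calls to the robot, and variables do not carry over. Pictures are saved under pics/ and viewed, at most 14 in all, crops included, and the job is handed in when it is done.

Besides the shell and the picture viewer there is one more tool, called after "Emit:" as name(argument=value, ...) on one line, values as JSON. drive_tool: Moves the arm, as the interface text tells. Its arguments: {"type":"object","properties":{"rows":{"type":"array","items":{"type":"array"}},"jaw":{"type":"number"},"grip_force":{"type":"number"}},"required":["rows"]}

```bash
mkdir -p pics; cat > h.py <<'E'
import numpy as np, cv2, pickle
from station import ctrl, vision
from scipy.spatial.transform import Rotation as Ro
def snap(n,tag):
    d=vision.get_image(n); cv2.imwrite(f'pics/{tag}.png',d['image']); pickle.dump(d,open(f'pics/{tag}.pkl','wb')); return d
def load(tag): return pickle.load(open(f'pics/{tag}.pkl','rb'))
def ray(d,px):
    f=200/np.tan(np.radians(d['vertical_fov'])/2); p=(np.array(px,float)-[d['cx'],d['cy']])
    if d.get('fish'):
        r=np.hypot(*p); th=r/f; v=np.r_[p/max(r,1e-9)*np.sin(th),np.cos(th)]
    else: v=np.r_[p/f,1]
    R=np.array(d['R']); return -R.T@np.array(d['t']), R.T@v
def at(d,px,z):
    c,v=ray(d,px); return c+v*(z-c[2])/v[2]
def proj(d,X):
    f=200/np.tan(np.radians(d['vertical_fov'])/2); c=np.array(d['R'])@np.array(X)+np.array(d['t'])
    if d.get('fish'):
        r=np.hypot(c[0],c[1]); th=np.arctan2(r,c[2]); return np.array([d['cx'],d['cy']])+c[:2]/max(r,1e-9)*th*f
    return np.array([d['cx'],d['cy']])+c[:2]/c[2]*f
E
python3 - <<'E'
from h import *
for n in('scene','top'):
    d=snap(n,n); print(n,d['vertical_fov'],d['cx'],d['cy'],-np.array(d['R']).T@d['t'])
    cv2.imwrite(f'pics/{n}_v.png',cv2.resize(d['image'],(800,500)))
o=ctrl.get_obs();print(o,ctrl.finger_overhang)
E
```

```text
scene 51.617876427363086 321.1881688015361 200.70243960031684 [ 0.09342766 -0.6067408   0.93932804]
top 53.31818816757169 321.286348359716 206.3694633600666 [ 0.42109683 -0.01456063  1.17584004]
{'t': 0.1, 'q': array([-1.30701717e+00,  5.32668723e-02,  1.61414274e+00,  1.32591958e-05,
        1.47598301e+00, -1.19009417e-01]), 'dq': array([-4.11606625e-04, -3.95609661e-04, -3.36547237e-03,  6.87195032e-05,
       -4.68579340e-05,  7.69161135e-04]), 'effort': array([-9.29506882e-06, -3.94901204e+01, -3.71363997e+01, -1.30804701e-04,
        3.91917667e-03, -7.97031987e-06]), 'tool_pos': array([ 0.23332947, -0.57935698,  0.30280903]), 'tool_rot': array([-3.08246400e+00, -5.97274945e-01,  1.83697815e-04]), 'contact_force': array([0.81184901, 0.12632626, 0.00985586]), 'wrist_torque': array([0.02160223, 0.00966255, 0.01388945]), 'grip_force': 0.0, 'opening': 0.08557168704616781} 0.0726
```

View pics/top_v.png

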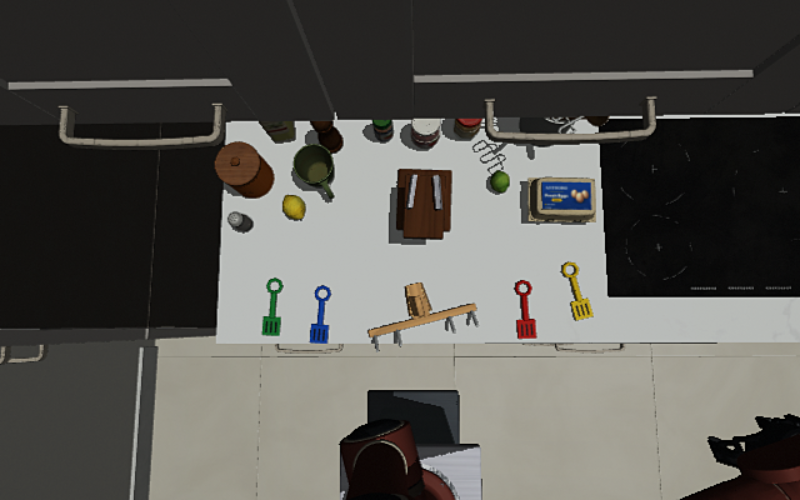

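View pics/scene_v.png

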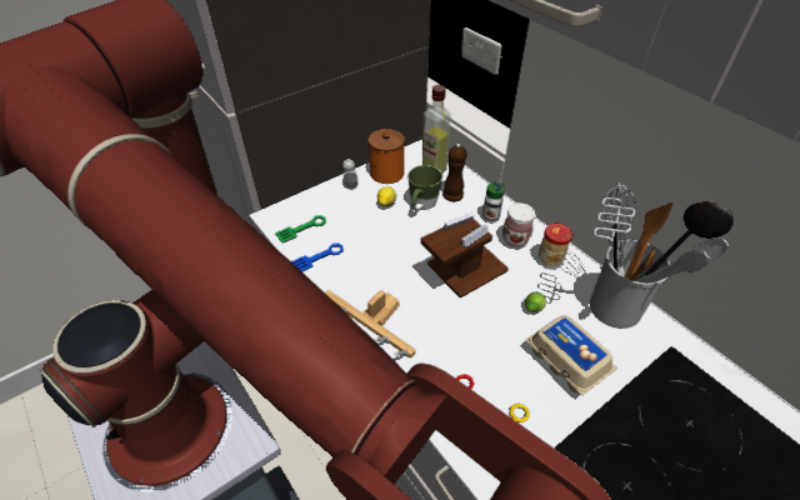

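The top view shows all four turners: green (273,308), blue (321,314), red (525,310) and yellow (576,291). The rack is at (420,315) with its tongue pointing away from the robot, and the stand is at (424,203). I'll enlarge the rack and stand, and locate the turners by colour.

```bash
cat > turners.py <<'E'
from h import *
import sys
def masks(im):
    hsv=cv2.cvtColor(im,cv2.COLOR_BGR2HSV); H,S,V=cv2.split(hsv)
    base=(S>150)&(V>70)
    return {'red':base&((H<6)|(H>174)),'yellow':base&(H>22)&(H<32),'green':base&(H>55)&(H<85),'blue':base&(H>100)&(H<125)}
def find(d,z=0.006):
    out={}
    for c,m in masks(d['image']).items():
        n,l,s,ce=cv2.connectedComponentsWithStats(m.astype(np.uint8))
        best=None
        for i in range(1,n):
            if s[i,4]<60: continue
            ys,xs=np.nonzero(l==i)
            P=np.array([at(d,(x,y),z)[:2] for x,y in zip(xs,ys)])
            mu=P.mean(0); u=np.linalg.svd(P-mu,full_matrices=False)[2][0]
            L=np.ptp((P-mu)@u)
            if .11<L<.16: best=(P,mu,u,L)
        if best is None: out[c]=None; continue
        P,mu,u,L=best; s_=(P-mu)@u; w=(P-mu)@np.r_[-u[1],u[0]]
        # blade end is the wider / denser: eye end has hole -> compare mean width near the ends with count
        a=(s_>s_.max()-.04).sum(); b=(s_<s_.min()+.04).sum()
        if a>b: u=-u; s_=-s_; w=-w
        mid=(s_.max()+s_.min())/2; wm=w[s_>s_.max()-.04].mean(); wb=w[s_<s_.min()+.04].mean()
        n_=np.r_[-u[1],u[0]]
        e=mu+u*(s_.max()-.020)+n_*wm; bl=mu+u*(s_.min()+.022)+n_*wb
        ax=(e-bl)/np.linalg.norm(e-bl); o=(e+bl)/2+ax*(.0)  # eye x=50, blade mid x=-44 -> mid x=3
        o=o-ax*.003
        out[c]=(o,e,np.arctan2(ax[1],ax[0]),L)
    return out
if __name__=='__main__':
    for c,v in find(load(sys.argv[1])).items(): print(c, None if v is None else [np.round(q,4) for q in v])
E
python3 - <<'E'
from h import *
d=load('top'); im=d['image']
cv2.imwrite('pics/rk.png',cv2.resize(im[220:288,288:388],None,fx=8,fy=8,interpolation=cv2.INTER_CUBIC))
cv2.imwrite('pics/st.png',cv2.resize(im[130:195,300:375],None,fx=9,fy=9,interpolation=cv2.INTER_CUBIC))
E
python3 turners.py top
```

```text
red [array([ 0.4573, -0.2692]), array([ 0.506 , -0.2673]), np.float64(0.0377), np.float64(0.1333)]
yellow [array([ 0.5007, -0.3895]), array([ 0.548, -0.379]), np.float64(0.2197), np.float64(0.1329)]
green [array([0.4654, 0.3217]), array([0.5126, 0.3189]), np.float64(-0.0586), np.float64(0.1305)]
blue [array([0.448, 0.208]), array([0.4969, 0.2044]), np.float64(-0.074), np.float64(0.134)]
```

View pics/rk.png

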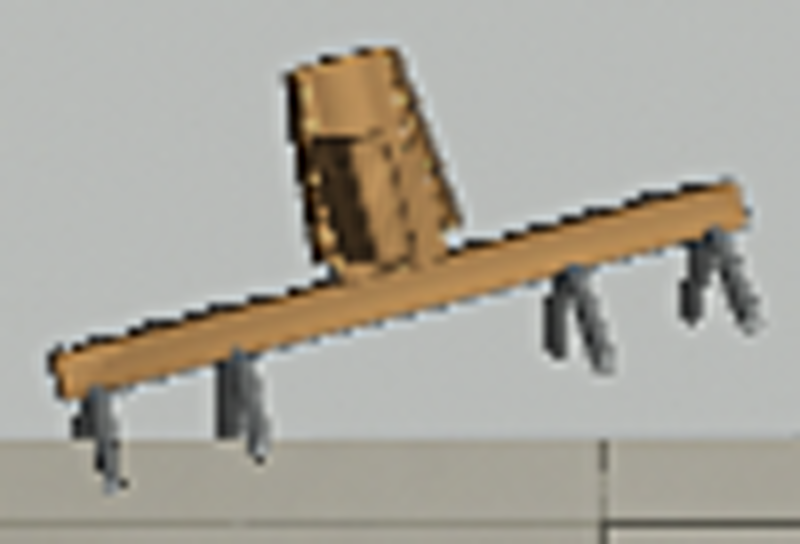

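View pics/st.png

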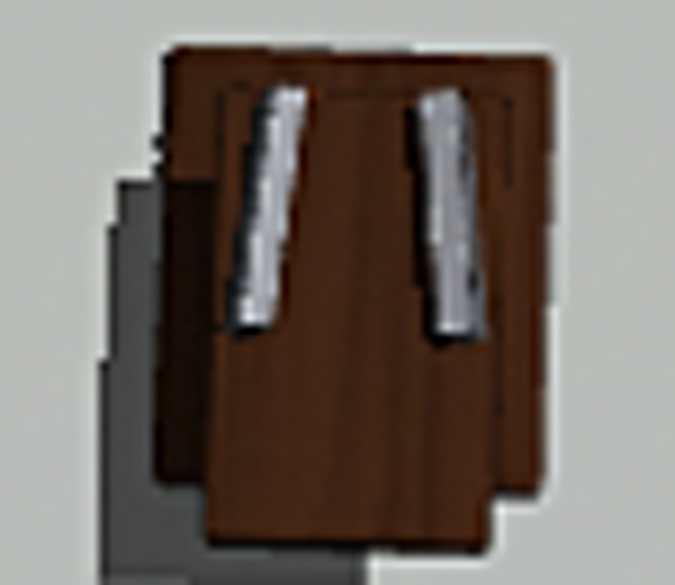

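Rack crop: the crossbar's top corners are at (55,352), (735,182), (745,225) and (65,400), and the tongue tip is at (285,75)–(398,48). Stand crop: the deck front corners are at (205,545) and (490,550), the cheek fronts at (250,330) and (457,335), and the foot corners at (172,48), (553,55), (545,497) and (155,488).

```bash
python3 - <<'E'
from h import *
from scipy.optimize import least_squares
d=load('top')
def u(p,s,o): return (np.array(p)+.5)/s-.5+o
def fit(pts,s,o,x0):
    def res(q):
        c,si=np.cos(q[2]),np.sin(q[2]); r=[]
        for loc,p in pts:
            X=[q[0]+c*loc[0]-si*loc[1],q[1]+si*loc[0]+c*loc[1],loc[2]]
            r+=list(proj(d,X)-u(p,s,np.array(o)))
        return r
    r=least_squares(res,x0,loss='soft_l1'); print(np.round(r.x,4)); print(np.round(r.fun.reshape(-1,2),1).tolist()); return r.x
rk=[((-.008,.128,.018),(55,352)),((-.008,-.128,.018),(735,182)),((-.026,-.128,.018),(745,225)),((-.026,.128,.018),(65,400)),
 ((.07,.0225,.0),(285,75)),((.07,-.0225,.0),(398,48))]
fit(rk,8,(288,220),[.44,0,.2])
zt=.157;g=.03-.0071
st=[((-.06,.043,.135),(205,545)),((-.06,-.043,.135),(490,550)),((.0,.030,.135),(275,332)) ,((0,-.030,.135),(430,335))]
q=fit(st[:2],9,(300,130),[.6,0,0])
# foot
for p in[(172,48),(553,55),(545,497),(155,488)]: print(np.round(at(d,u(p,9,np.array((300,130))),.014),4))
for p in[(205,545),(490,550)]: print('deck',np.round(at(d,u(p,9,np.array((300,130))),.135),4))
for p in[(290,88),(440,92),(270,325),(435,325),(240,325),(483,332)]: print('cheek',np.round(at(d,u(p,9,np.array((300,130))),.157),4))
E
```

```text
[ 0.4508 -0.0265  0.2422]
[[-0.6, 0.1], [0.4, -0.4], [0.8, 0.3], [-0.4, 0.2], [-0.3, 0.1], [0.3, -0.3]]
[ 0.6649 -0.0335 -0.026 ]
[[-0.4, -0.0], [0.4, 0.0]]
[0.7968 0.0232 0.014 ]
[ 0.7928 -0.1042  0.014 ]
[ 0.6426 -0.099   0.014 ]
[0.6467 0.0292 0.014 ]
deck [0.606 0.01  0.135]
deck [ 0.6038 -0.0738  0.135 ]
cheek [ 0.738 -0.016  0.157]
cheek [ 0.7362 -0.0599  0.157 ]
cheek [ 0.6669 -0.0097  0.157 ]
cheek [ 0.6664 -0.0576  0.157 ]
cheek [ 0.667 -0.001  0.157]
cheek [ 0.6642 -0.0715  0.157 ]
```

```bash
cat > plan.py <<'E'
from h import *
import sys
# usage: plan.py x y zgrasp yaw(of object x axis; jaws close across it)  -> turn, then shift in turned tool axes
x,y,z,yaw=map(float,sys.argv[1:5]); o=ctrl.get_obs()
R=Ro.from_rotvec(o['tool_rot']).as_matrix(); p=o['tool_pos']
cur=np.arctan2(R[1,1],R[0,1]); des=yaw+np.pi/2
D=(des-cur+np.pi/2)%np.pi-np.pi/2     # world-yaw change
best=[D,D-np.pi if D>0 else D+np.pi]
for D in best:
    turn=-D; R2=R@Ro.from_rotvec([0,0,turn]).as_matrix()
    print('turn',round(turn,4),'q6 now',round(o['q'][5],3),'shift after turn',np.round(R2.T@(np.array([x,y,z+.054])-p),4),
     'xaxis',np.round(R2[:,0],3))
print('shift before turn',np.round(R.T@(np.array([x,y,z+.054])-p),4),'tilt',np.round(R[:,2],4),'t',o['t'])
E
python3 plan.py 0.4586 -0.0246 0.15 0.2422
```

```text
turn 0.1406 q6 now -0.119 shift after turn [ 0.3518 -0.4844  0.0997] xaxis [ 0.971  0.24  -0.   ]
turn -3.001 q6 now -0.119 shift after turn [-0.3518  0.4844  0.0997] xaxis [-0.971 -0.24   0.   ]
shift before turn [ 0.4162 -0.4303  0.0997] tilt [-5.0e-04  1.7e-03 -1.0e+00] t 0.1
```

Emit:
drive_tool(rows=[[[0, 0, 0], 0.1406], [[0.032, -0.044, 0.004], 0], [[0.032, -0.044, 0.004], 0], [[0.032, -0.044, 0.004], 0], [[0.032, -0.044, 0.004], 0], [[0.032, -0.044, 0.004], 0], [[0.032, -0.044, 0.004], 0], [[0.032, -0.044, 0.004], 0], [[0.032, -0.044, 0.004], 0]], jaw=0)

```text
t: 1.0
tool_pos: [0.3839, -0.2082, 0.2741]
tool_rot: [-3.119, -0.378, -0.0]
contact_force: [0.3, -0.7, -0.3]
opening: 0.0852
grip_force: 0.0
```

```bash
python3 plan.py 0.4586 -0.0246 0.17 0.2422
```

```text
turn -0.0007 q6 now 0.661 shift after turn [ 0.1165 -0.1604  0.0501] xaxis [0.971 0.24  0.   ]
turn 3.1409 q6 now 0.661 shift after turn [-0.1165  0.1604  0.0501] xaxis [-0.971 -0.24  -0.   ]
shift before turn [ 0.1164 -0.1604  0.0501] tilt [ 2.e-04  1.e-04 -1.e+00] t 1.0
```

Emit:
drive_tool(rows=[[[0.0146, -0.02, 0.006], 0], [[0.0146, -0.02, 0.006], 0], [[0.0146, -0.02, 0.006], 0], [[0.0146, -0.02, 0.006], 0], [[0.0146, -0.02, 0.006], 0], [[0.0146, -0.02, 0.006], 0], [[0.0146, -0.02, 0.006], 0], [[0.0146, -0.02, 0.006], 0], [[0, 0, 0], 0], [[0, 0, 0], 0]])

```text
t: 2.0
tool_pos: [0.4586, -0.0268, 0.2261]
tool_rot: [3.118, 0.381, -0.002]
contact_force: [-0.3, -0.9, -0.2]
opening: 0.0855
grip_force: 0.0
```

```bash
python3 plan.py 0.4586 -0.0246 0.048 0.2422; python3 - <<'E'
from h import *
d=snap('wrist','w1'); d['fish']=1; im=d['image'].copy()
print(d['vertical_fov'])
x0,y0,a=.4508,-.0265,.2422
for loc in [(-.008,0,.068),(.038,0,.068),(.07,.0225,0),(.07,-.0225,0),(-.008,.128,.018),(-.008,-.128,.018)]:
    X=[x0+np.cos(a)*loc[0]-np.sin(a)*loc[1],y0+np.sin(a)*loc[0]+np.cos(a)*loc[1],loc[2]]
    p=proj(d,X); print(np.round(p)); cv2.circle(im,tuple(int(v) for v in np.round(p)),3,(255,0,255),1)
cv2.imwrite('pics/w1v.png',cv2.resize(im,(800,500)))
E
```

```text
turn 0.0013 q6 now 1.107 shift after turn [ 0.0007 -0.0021  0.1241] xaxis [ 0.971  0.24  -0.001]
turn -3.1403 q6 now 1.107 shift after turn [-0.0007  0.0021  0.1241] xaxis [-0.971 -0.24   0.001]
shift before turn [ 0.0007 -0.0021  0.1241] tilt [-1.3e-03 -2.0e-04 -1.0e+00] t 2.0
65.70646984690485
[315. 224.]
[315. 166.]
[292. 120.]
[339. 120.]
[187. 204.]
[444. 204.]
```

View pics/w1v.png

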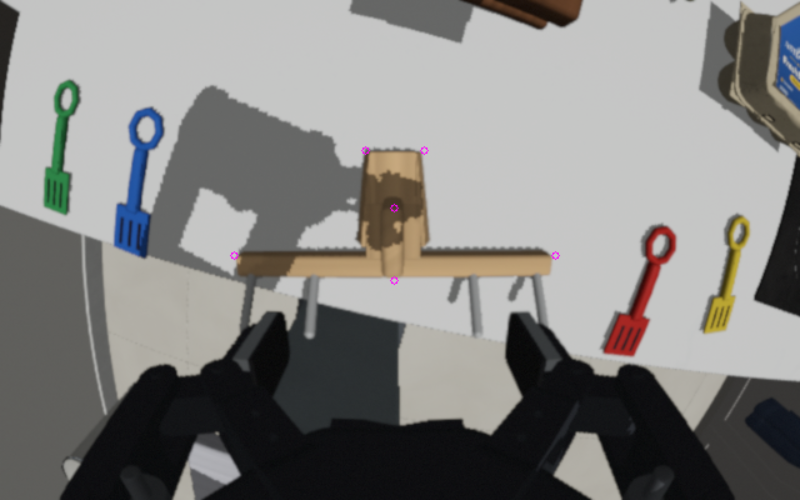

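The wrist view matches the predicted points: the tongue tip is at (365..425,150) and the crossbar ends at (237/552,255). So the rack estimate holds to within a few mm, and I'm descending onto the fin.

Emit:
drive_tool(rows=[[[0, -0.002, 0.02], 0], [[0, 0, 0.02], 0], [[0, 0, 0.02], 0], [[0, 0, 0.02], 0], [[0, 0, 0.02], 0], [[0, 0, 0.015], 0], [[0, 0, 0.009], 0], [[0, 0, 0], 0]])

```text
t: 2.85
tool_pos: [0.4575, -0.0255, 0.1015]
tool_rot: [-3.118, -0.378, 0.004]
contact_force: [0.1, 0.3, 0.1]
opening: 0.0854
grip_force: 0.0
```

Emit:
drive_tool(rows=[[[0, 0, 0], 0], [[0, 0, 0], 0], [[0, 0, 0], 0], [[0, 0, 0], 0], [[0, 0, 0], 0], [[0, 0, 0], 0], [[0, 0, 0], 0], [[0, 0, 0], 0], [[0, 0, 0], 0], [[0, 0, 0], 0]], jaw=1, grip_force=90)

```text
t: 3.85
tool_pos: [0.4588, -0.025, 0.1032]
tool_rot: [3.119, 0.38, 0.002]
contact_force: [0.7, 1.3, 4.1]
opening: 0.0129
grip_force: 88.7
```

Emit:
drive_tool(rows=[[[0, 0, -0.01], 0], [[0, 0, -0.02], 0], [[0, 0, -0.025], 0], [[0, 0, -0.025], 0], [[0, 0, -0.025], 0], [[0, 0, -0.025], 0], [[0, 0, -0.025], 0], [[0, 0, -0.015], 0], [[0, 0, 0], 0], [[0, 0, 0], 0]])

```text
t: 4.85
tool_pos: [0.4579, -0.0249, 0.2714]
tool_rot: [-3.118, -0.379, 0.002]
contact_force: [-0.8, 0.1, -2.9]
opening: 0.0127
grip_force: 87.8
```

```bash
python3 plan.py 0.597 -0.0326 0.218 -0.035; python3 - <<'E'
from h import *
o=ctrl.get_obs(); print(o['opening'],o['contact_force'],o['wrist_torque'])
d=snap('wrist','w2'); im=d['image']
cv2.imwrite('pics/w2v.png',cv2.resize(im,(800,500)))
E
```

```text
turn 0.2772 q6 now 1.112 shift after turn [ 0.1393  0.0028 -0.0008] xaxis [ 0.999 -0.035 -0.002]
turn -2.8644 q6 now 1.112 shift after turn [-0.1393 -0.0028 -0.0008] xaxis [-0.999  0.035  0.002]
shift before turn [ 0.1332  0.0408 -0.0008] tilt [-1.6e-03  3.0e-04 -1.0e+00] t 4.85
0.012712044604838593 [-0.82230056  0.06877964 -2.94409236] [-0.00491506 -0.00921906 -0.00898006]
```

View pics/w2v.png

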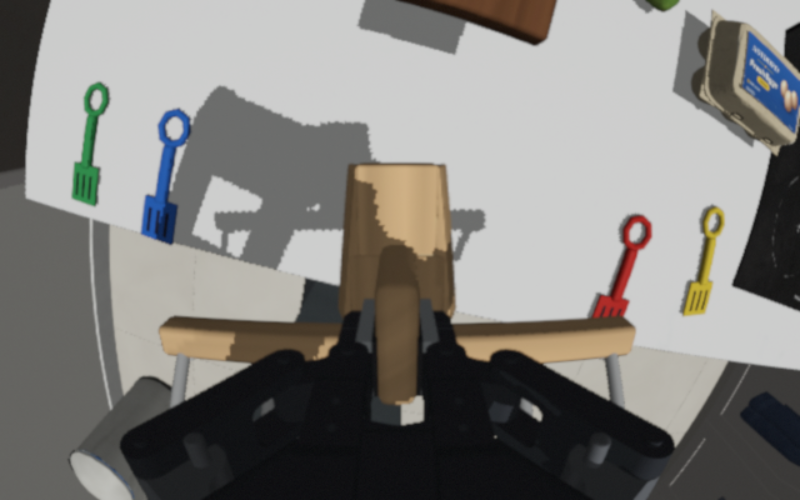

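The rack is held level and square, with the tongue tip at (348..445,165) and the crossbar ends at (162,320) and (632,320). I'll move it over the landing, then fit the held pose from a closer picture.

Emit:
drive_tool(rows=[[[0, 0, 0], 0.1], [[0, 0, 0], 0.1], [[0, 0, 0], 0.0772], [[0.02, 0.001, 0], 0], [[0.03, 0.001, 0], 0], [[0.03, 0.001, 0], 0], [[0.03, 0, 0], 0], [[0.02, 0, 0], 0], [[0.009, 0, 0], 0], [[0, 0, 0], 0]])

```text
t: 5.9
tool_pos: [0.5971, -0.0328, 0.2706]
tool_rot: [-3.141, 0.055, 0.005]
contact_force: [-0.0, -1.2, -3.3]
opening: 0.0129
grip_force: 87.8
```

```bash
python3 plan.py 0.597 -0.0326 0.218 -0.035; python3 - <<'E'
from h import *
d=snap('wrist','w3'); d['fish']=1; im=d['image'].copy()
o=ctrl.get_obs(); R=Ro.from_rotvec(o['tool_rot']).as_matrix(); p=o['tool_pos']
# rack in tool: x axis=tool x, y=-tool y, z=-tool z ; origin tool x=-.008, grasp z=.048
def rack(loc): return p+R@np.array([loc[0]-.008,-loc[1],.1025-loc[2]])
for loc in [(-.008,.128,.018),(-.008,-.128,.018),(-.026,.128,.018),(-.026,-.128,.018),(.07,.0225,0),(.07,-.0225,0),(.07,.0167,.018),(.07,-.0167,.018),(.038,0,.068)]:
    q=proj(d,rack(loc)); print(np.round(q*1.25)); cv2.circle(im,tuple(int(v) for v in np.round(q)),2,(255,0,255),1)
s=(.665,-.035,-.035)
def st(l): return [s[0]+np.cos(s[2])*l[0]-np.sin(s[2])*l[1],s[1]+np.sin(s[2])*l[0]+np.cos(s[2])*l[1],l[2]]
for l in [(-.06,.043,.135),(-.06,-.043,.135),(0,.03,.135),(0,-.03,.135),(.072,.0225,.135),(.072,-.0225,.135),(.078,.043,.135),(.078,-.043,.135)]:
    q=proj(d,st(l)); cv2.circle(im,tuple(int(v) for v in np.round(q)),2,(0,255,0),1)
cv2.imwrite('pics/w3v.png',cv2.resize(im,(800,500),interpolation=cv2.INTER_CUBIC))
t=snap('top','t3'); cv2.imwrite('pics/t3v.png',cv2.resize(t['image'][120:270,240:440],None,fx=4,fy=4,interpolation=cv2.INTER_CUBIC))
E
```

```text
turn 0.0001 q6 now 1.426 shift after turn [-0.0001 -0.0002 -0.0014] xaxis [ 0.999 -0.035 -0.003]
turn -3.1415 q6 now 1.426 shift after turn [ 0.0001  0.0002 -0.0014] xaxis [-0.999  0.035  0.003]
shift before turn [-0.0001 -0.0002 -0.0014] tilt [-3.4e-03  5.0e-04 -1.0e+00] t 5.9
[154. 328.]
[640. 328.]
[162. 357.]
[632. 357.]
[346. 163.]
[447. 163.]
[354. 166.]
[438. 166.]
[396. 290.]
```

View pics/w3v.png

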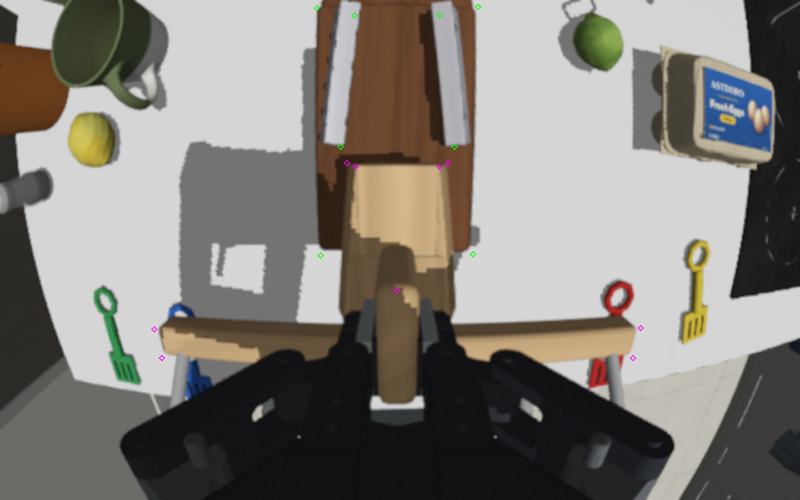

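The tongue tip sits on its prediction at (396,165). The deck front corners are at (318,247) and (470,248), so the stand is about 1 mm further left and 1–2 mm further away than I estimated. I'll lower the rack onto the landing and watch the force.

Emit:
drive_tool(rows=[[[0, -0.001, 0.008], 0.003], [[0, 0, 0.008], 0], [[0, 0, 0.008], 0], [[0, 0, 0.003], 0], [[0, 0, 0], 0], [[0, 0, 0], 0]], grip_force=60)

```text
t: 6.6
tool_pos: [0.5973, -0.0319, 0.2456]
tool_rot: [3.141, -0.06, 0.0]
contact_force: [0.2, -0.5, -3.2]
opening: 0.0129
grip_force: 87.8
```

Emit:
drive_tool(rows=[[[0, 0, 0.002], 0], [[0, 0, 0.0], 0], [[0, 0, 0], 0]])

```text
t: 6.9
tool_pos: [0.5973, -0.0319, 0.2437]
tool_rot: [3.141, -0.06, 0.0]
contact_force: [-0.4, 0.1, -2.3]
opening: 0.0132
grip_force: 87.8
```

Emit:
drive_tool(rows=[[[0, 0, 0.0015], 0], [[0, 0, 0.0], 0], [[0, 0, 0], 0]])

```text
t: 7.2
tool_pos: [0.5972, -0.0318, 0.242]
tool_rot: [-3.141, 0.06, 0.0]
contact_force: [0.9, 0.2, -2.3]
opening: 0.0131
grip_force: 87.8
```

Emit:
drive_tool(rows=[[[0, 0, 0.0015], 0], [[0, 0, 0.0], 0], [[0, 0, 0.0015], 0], [[0, 0, 0], 0]])

```text
t: 7.6
tool_pos: [0.5971, -0.0318, 0.2388]
tool_rot: [-3.141, 0.06, 0.001]
contact_force: [-0.6, 0.4, -2.4]
opening: 0.0133
grip_force: 87.8
```

Emit:
drive_tool(rows=[[[0, 0, 0.001], 0], [[0, 0, 0.0], 0], [[0, 0, 0.0], 0], [[0, 0, 0], 0]])

```text
t: 8.0
tool_pos: [0.5973, -0.0319, 0.2382]
tool_rot: [3.141, -0.06, 0.0]
contact_force: [0.6, -0.0, -1.7]
opening: 0.013
grip_force: 88.2
```

Emit:
drive_tool(rows=[[[0, 0, 0.001], 0], [[0, 0, 0.0], 0], [[0, 0, 0.0], 0]])

```text
t: 8.3
tool_pos: [0.5973, -0.0319, 0.2382]
tool_rot: [3.141, -0.06, 0.001]
contact_force: [-4.9, 0.8, 4.9]
opening: 0.0129
grip_force: 88.8
```

Emit:
drive_tool(rows=[[[0, 0, 0.001], 0], [[0, 0, 0.0], 0], [[0, 0, 0.0], 0]])

```text
t: 8.6
tool_pos: [0.5973, -0.0319, 0.2382]
tool_rot: [3.141, -0.06, 0.001]
contact_force: [-6.8, 0.5, 9.6]
opening: 0.013
grip_force: 89.7
```

Emit:
drive_tool(rows=[[[0, 0, 0.001], 0], [[0, 0, 0.0], 0], [[0, 0, 0.0], 0]])

```text
t: 8.9
tool_pos: [0.5974, -0.0319, 0.2382]
tool_rot: [3.141, -0.059, 0.001]
contact_force: [-9.9, 0.9, 12.3]
opening: 0.013
grip_force: 90.2
```

Emit:
drive_tool(rows=[[[0.002, 0, 0], 0], [[0.002, 0, 0.0], 0], [[0, 0, 0.0], 0], [[0, 0, 0.0], 0]])

```text
t: 9.3
tool_pos: [0.6017, -0.0322, 0.2382]
tool_rot: [3.14, -0.06, 0.002]
contact_force: [-7.3, 1.1, 12.0]
opening: 0.0133
grip_force: 89.9
```

```bash
python3 - <<'E'
from h import *
o=ctrl.get_obs(); print(o['contact_force'],o['wrist_torque'],o['tool_pos'])
d=snap('wrist','w4'); s=snap('scene','s4')
a=cv2.resize(d['image'][0:300,200:440],None,fx=1.67,fy=1.67,interpolation=cv2.INTER_CUBIC)
b=cv2.resize(s['image'][130:300,250:410],None,fx=2.5,fy=2.5,interpolation=cv2.INTER_CUBIC)
c=np.zeros((520,800,3),np.uint8); c[:a.shape[0],:a.shape[1]]=a[:520,:400]; c[:b.shape[0],400:400+b.shape[1]]=b[:520,:400]
cv2.imwrite('pics/c4.png',c)
E
```

```text
[-7.2559472   1.08095011 11.96896467] [0.0920939  1.1645747  0.04449911] [ 0.60169477 -0.03215416  0.23817055]Traceback (most recent call last):
  File "<stdin>", line 6, in <module>
ValueError: could not broadcast input array from shape (501,400,3) into shape (501,401,3)
```

Emit:
drive_tool(rows=[[[0.005, 0, -0.001], 0], [[0.005, 0, 0.0], 0], [[0.005, 0, 0.0], 0], [[0.005, 0, 0.0], 0], [[0, 0, 0.0], 0]])

```text
t: 9.9
tool_pos: [0.6221, -0.0329, 0.2382]
tool_rot: [3.141, -0.06, 0.003]
contact_force: [-3.1, -0.1, 6.9]
opening: 0.0132
grip_force: 89.4
```

Emit:
drive_tool(rows=[[[0.005, 0, 0], 0], [[0.005, 0, 0.0], 0], [[0.005, 0, 0.0], 0], [[0.005, 0, 0.0], 0], [[0, 0, 0.0], 0]])

```text
t: 10.4
tool_pos: [0.6421, -0.0337, 0.2382]
tool_rot: [3.141, -0.06, 0.003]
contact_force: [-2.8, -0.1, 6.8]
opening: 0.0126
grip_force: 89.4
```

Emit:
drive_tool(rows=[[[0.005, 0, 0], 0], [[0.005, 0, 0.0], 0], [[0.004, 0, 0.0], 0], [[0.004, 0, 0.0], 0], [[0, 0, 0.0], 0]])

```text
t: 10.9
tool_pos: [0.6599, -0.0344, 0.2382]
tool_rot: [3.141, -0.06, 0.003]
contact_force: [-3.5, -0.4, 6.5]
opening: 0.0128
grip_force: 89.4
```

Emit:
drive_tool(rows=[[[0.002, 0, 0], 0], [[0.002, 0, 0.0], 0], [[0, 0, 0.0], 0]])

```text
t: 11.2
tool_pos: [0.6636, -0.0345, 0.2382]
tool_rot: [3.141, -0.059, 0.002]
contact_force: [-5.4, 0.2, 8.9]
opening: 0.013
grip_force: 89.4
```

Emit:
drive_tool(rows=[[[0.002, 0, 0], 0], [[0.002, 0, 0.0], 0], [[0, 0, 0.0], 0]])

```text
t: 11.5
tool_pos: [0.6675, -0.0347, 0.2382]
tool_rot: [3.141, -0.06, 0.002]
contact_force: [-4.5, 0.7, 7.6]
opening: 0.0132
grip_force: 89.5
```

Emit:
drive_tool(rows=[[[0.001, 0, 0], 0], [[0.001, 0, 0.0], 0], [[0, 0, 0.0], 0]])

```text
t: 11.8
tool_pos: [0.6692, -0.0346, 0.2382]
tool_rot: [3.141, -0.06, 0.0]
contact_force: [-6.6, -0.1, 8.8]
opening: 0.013
grip_force: 89.5
```

Emit:
drive_tool(rows=[[[0.001, 0, 0], 0], [[0.001, 0, 0.0], 0], [[0, 0, 0.0], 0]])

```text
t: 12.1
tool_pos: [0.6711, -0.0345, 0.2382]
tool_rot: [-3.141, 0.06, 0.001]
contact_force: [-8.8, 1.0, 9.0]
opening: 0.0128
grip_force: 89.6
```

Emit:
drive_tool(rows=[[[0.001, 0, 0], 0], [[0.001, 0, 0.0], 0], [[0, 0, 0.0], 0]])

```text
t: 12.4
tool_pos: [0.673, -0.0344, 0.2382]
tool_rot: [-3.141, 0.06, 0.001]
contact_force: [-8.5, 1.0, 9.4]
opening: 0.0132
grip_force: 89.6
```

Emit:
drive_tool(rows=[[[0.001, 0, 0], 0], [[0.001, 0, 0.0], 0], [[0, 0, 0.0], 0]])

```text
t: 12.7
tool_pos: [0.6742, -0.0344, 0.2383]
tool_rot: [-3.14, 0.06, 0.006]
contact_force: [-12.3, 1.7, 12.5]
opening: 0.0131
grip_force: 90.0
```

Emit:
drive_tool(rows=[[[0.001, 0, 0], 0], [[0.001, 0, 0.0], 0], [[0, 0, 0.0], 0]])

```text
t: 13.0
tool_pos: [0.6747, -0.0344, 0.2384]
tool_rot: [-3.14, 0.06, 0.014]
contact_force: [-21.4, 1.3, 16.5]
opening: 0.0132
grip_force: 90.6
```

Emit:
drive_tool(rows=[[[0.001, 0, 0], 0], [[0.0, 0, 0.0], 0], [[0, 0, 0.0], 0]])

```text
t: 13.3
tool_pos: [0.6749, -0.0344, 0.2385]
tool_rot: [-3.14, 0.06, 0.017]
contact_force: [-25.6, 2.4, 18.1]
opening: 0.0129
grip_force: 90.9
```

```bash
python3 - <<'E'
from h import *
o=ctrl.get_obs(); print(o['contact_force'],o['wrist_torque'],o['tool_pos'])
d=snap('wrist','w4'); s=snap('scene','s4')
a=cv2.resize(d['image'][0:300,200:440],(400,500),interpolation=cv2.INTER_CUBIC)
b=cv2.resize(s['image'][110:310,250:410],(400,500),interpolation=cv2.INTER_CUBIC)
cv2.imwrite('pics/c4.png',np.hstack([a,b]))
E
```

```text
[-25.59136975   2.41084729  18.06102586] [ 0.4063926   3.23952674 -0.20176797] [ 0.67490579 -0.03443666  0.23846049]
```

View pics/c4.png

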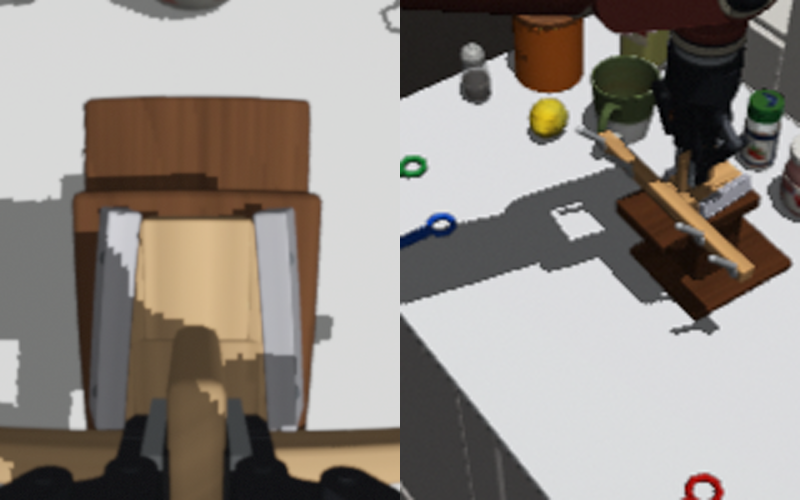

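The tongue is fully between the cheeks, its tip (row 218) just short of the cheek ends (row 210), and the push force has risen to 25 N, so it's wedged. I'll ease off and release.

Emit:
drive_tool(rows=[[[-0.001, 0, -0.001], 0], [[-0.001, 0, -0.001], 0], [[-0.001, 0, 0.0], 0], [[0, 0, 0], 0]])

```text
t: 13.8
tool_pos: [0.6743, -0.0344, 0.2383]
tool_rot: [-3.14, 0.06, 0.004]
contact_force: [-6.9, 1.0, 4.7]
opening: 0.013
grip_force: 88.8
```

Emit:
drive_tool(rows=[[[0, 0, 0], 0], [[0, 0, 0], 0], [[0, 0, 0.0], 0], [[0, 0, 0], 0], [[0, 0, 0], 0], [[0, 0, 0], 0]], jaw=0.3)

```text
t: 14.4
tool_pos: [0.6753, -0.0348, 0.238]
tool_rot: [3.141, -0.06, 0.0]
contact_force: [-0.1, 0.1, -0.1]
opening: 0.0599
grip_force: 0.0
```

Emit:
drive_tool(rows=[[[0, 0, -0.01], 0], [[0, 0, -0.02], 0], [[0, 0, -0.02], 0], [[0, 0, -0.02], 0], [[0, 0, -0.02], 0], [[-0.02, 0, -0.01], 0], [[-0.02, 0, 0], 0], [[-0.03, 0, 0], 0], [[-0.03, 0, 0], 0], [[0, 0, 0], 0]])

```text
t: 15.4
tool_pos: [0.573, -0.0307, 0.3388]
tool_rot: [3.141, -0.06, -0.0]
contact_force: [0.0, -0.5, -0.2]
opening: 0.0598
grip_force: 0.0
```

```bash
python3 - <<'E'
from h import *
d=snap('wrist','w5'); cv2.imwrite('pics/w5v.png',cv2.resize(d['image'],(800,500),interpolation=cv2.INTER_CUBIC))
t=snap('top','t5')
E
python3 turners.py t5; python3 plan.py .52 -.27 .2 .04
```

```text
red [array([ 0.4574, -0.2688]), array([ 0.5061, -0.2669]), np.float64(0.0388), np.float64(0.1334)]
yellow [array([ 0.5007, -0.3895]), array([ 0.548 , -0.3788]), np.float64(0.2232), np.float64(0.1329)]
green [array([0.4654, 0.3218]), array([0.5126, 0.3191]), np.float64(-0.0583), np.float64(0.1305)]
blue [array([ 0.7289, -0.3755]), array([ 0.7283, -0.4142]), np.float64(-1.5877), np.float64(0.1134)]
turn -0.0781 q6 now 1.426 shift after turn [-0.0649  0.2365  0.0852] xaxis [0.999 0.04  0.002]
turn 3.0635 q6 now 1.426 shift after turn [ 0.0649 -0.2365  0.0852] xaxis [-0.999 -0.04  -0.002]
shift before turn [-0.0463  0.2409  0.0852] tilt [ 2.1e-03 -3.0e-04 -1.0e+00] t 15.5
```

View pics/w5v.png

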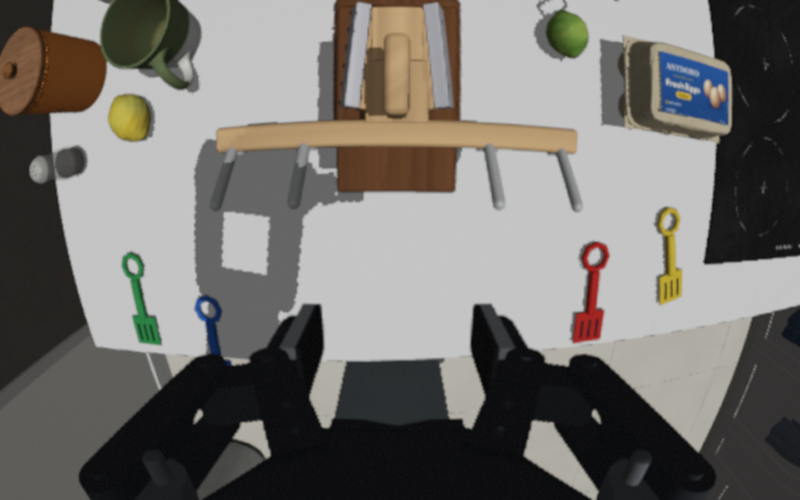

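The rack is seated on its stand after release. The peg tips are at (218,207), (295,205), (500,206) and (577,207). The colour finder took the egg box label for blue because the arm's shadow lies on the blue turner. Next I check the peg tip positions in two views.

```bash
cat >> h.py <<'E'
S=(.6667,-.0341,-.038)
def rack(l): return np.array([S[0]+np.cos(S[2])*l[0]-np.sin(S[2])*l[1],S[1]+np.sin(S[2])*l[0]+np.cos(S[2])*l[1],l[2]+.135])
E
python3 - <<'E'
from h import *
w=load('w5'); w['fish']=1; t=load('t5')
def big(d,x0,y0,x1,y1,f):
    b=cv2.resize(d['image'][y0:y1,x0:x1],None,fx=f,fy=f,interpolation=cv2.INTER_CUBIC)
    for y in(.115,.062,-.062,-.115):
        for l,c in(((-.0578,y,.0408),(255,0,255)),((-.026,y,.009),(0,255,0))):
            q=(proj(d,rack(l))-[x0,y0]+.5)*f-.5; cv2.circle(b,tuple(int(v) for v in np.round(q)),3,c,1)
    for l in((-.008,.128,.018),(-.008,-.128,.018),(-.008,0,.068),(.038,0,.068)):
        q=(proj(d,rack(l))-[x0,y0]+.5)*f-.5; cv2.circle(b,tuple(int(v) for v in np.round(q)),3,(255,255,0),1)
    return b
a=big(w,165,15,475,175,2.58); b=big(t,280,140,400,200,6.66)
h=np.vstack([a[:,:799],b[:,:799]])[:600]; print(a.shape,b.shape); cv2.imwrite('pics/c5.png',cv2.resize(h,(799,min(600,h.shape[0]))))
E
```

```text
(413, 800, 3) (400, 799, 3)
```

View pics/c5.png

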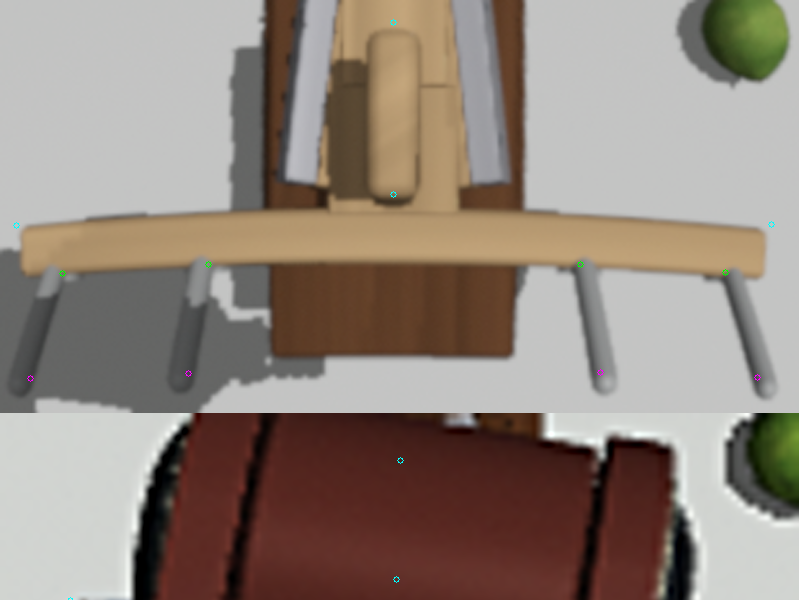

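```bash
python3 plan.py .4574 -.2688 .12 .0388; python3 - <<'E'
from h import *
from scipy.optimize import least_squares
w=load('w5'); w['fish']=1
T=[(18,385),(181,383),(605,383),(767,387)]; px=[(np.array(p)+.5)/2.58-.5+[165,15] for p in T]
import h
def res(q):
    r=[]
    for y,p in zip((.115,.062,-.062,-.115),px):
        X=np.array([q[0],q[1],q[2]])+[np.sin(.038)*y,np.cos(.038)*y,0]
        r+=list(proj(w,X)-p)
    return r
r=least_squares(res,[.61,-.03,.17]); print(r.x,np.round(r.fun,1), 'pred',rack((-.0578,0,.0408)))
E
```

```text
turn -0.0769 q6 now 1.426 shift after turn [-0.1273  0.233   0.165 ] xaxis [0.999 0.039 0.002]
turn 3.0647 q6 now 1.426 shift after turn [ 0.1273 -0.233   0.165 ] xaxis [-0.999 -0.039 -0.002]
shift before turn [-0.109   0.2421  0.165 ] tilt [ 2.1e-03 -3.0e-04 -1.0e+00] t 15.5
[ 0.60741668 -0.03158312  0.18396666] [ 0.3  0.9 -0.4 -0.3  0.1 -0.4  0.  -0.2] pred [ 0.60894173 -0.03190413  0.1758    ]
```

Emit:
drive_tool(rows=[[[0, 0, 0], -0.0769], [[-0.013, 0.023, 0.016], 0], [[-0.013, 0.023, 0.016], 0], [[-0.013, 0.023, 0.016], 0], [[-0.013, 0.023, 0.016], 0], [[-0.013, 0.023, 0.016], 0], [[-0.013, 0.023, 0.016], 0], [[-0.013, 0.023, 0.016], 0], [[-0.013, 0.023, 0.016], 0], [[-0.013, 0.023, 0.016], 0]], jaw=0)

```text
t: 16.5
tool_pos: [0.4669, -0.244, 0.1941]
tool_rot: [3.14, 0.061, 0.002]
contact_force: [-0.1, -0.3, 0.1]
opening: 0.0854
grip_force: 0.0
```

Emit:
drive_tool(rows=[[[-0.01, 0.026, 0.0], 0], [[0, 0, 0], 0], [[0, 0, 0], 0]], jaw=0)

```text
t: 16.8
tool_pos: [0.4582, -0.2696, 0.1946]
tool_rot: [3.141, 0.059, 0.001]
contact_force: [-0.6, -0.5, 0.8]
opening: 0.0855
grip_force: 0.0
```

```bash
python3 plan.py .4574 -.2688 .0206 .0388; python3 - <<'E'
from h import *
t=snap('top','t6'); s=snap('scene','s6')
def big(d,x0,y0,x1,y1,f):
    b=cv2.resize(d['image'][y0:y1,x0:x1],None,fx=f,fy=f,interpolation=cv2.INTER_CUBIC)
    for y in(.115,.062,-.062,-.115):
        for l,c in(((-.0578,y,.0408),(255,0,255)),((-.0578,y,.049),(0,255,0))):
            q=(proj(d,rack(l))-[x0,y0]+.5)*f-.5; cv2.circle(b,tuple(int(v) for v in np.round(q)),3,c,1)
    for l in((-.008,.128,.018),(-.008,-.128,.018),(-.008,0,.068),(.038,0,.068)):
        q=(proj(d,rack(l))-[x0,y0]+.5)*f-.5; cv2.circle(b,tuple(int(v) for v in np.round(q)),3,(255,255,0),1)
    return b
a=big(t,288,140,400,195,7); b=big(s,315,140,428,168+28,7)
c=np.vstack([a[:,:784],np.zeros((1,784,3),np.uint8),b[:,:784]]); c=c[:600] if c.shape[0]>600 else c
print(a.shape,b.shape); cv2.imwrite('pics/c6a.png',a); cv2.imwrite('pics/c6b.png',b)
E
python3 turners.py t6
```

```text
turn -0.0011 q6 now 0.861 shift after turn [-0.0008 -0.0008  0.12  ] xaxis [0.999 0.039 0.001]
turn 3.1405 q6 now 0.861 shift after turn [0.0008 0.0008 0.12  ] xaxis [-0.999 -0.039 -0.001]
shift before turn [-0.0008 -0.0008  0.12  ] tilt [ 9.e-04 -1.e-04 -1.e+00] t 16.8
(385, 784, 3) (392, 791, 3)
red [array([ 0.4614, -0.4021]), array([ 0.4364, -0.4331]), np.float64(-2.2507), np.float64(0.1158)]
yellow None
green [array([0.4654, 0.3218]), array([0.5126, 0.3191]), np.float64(-0.0583), np.float64(0.1305)]
blue [array([0.4069, 0.2149]), array([0.4558, 0.2115]), np.float64(-0.0714), np.float64(0.134)]
```

View pics/c6a.png

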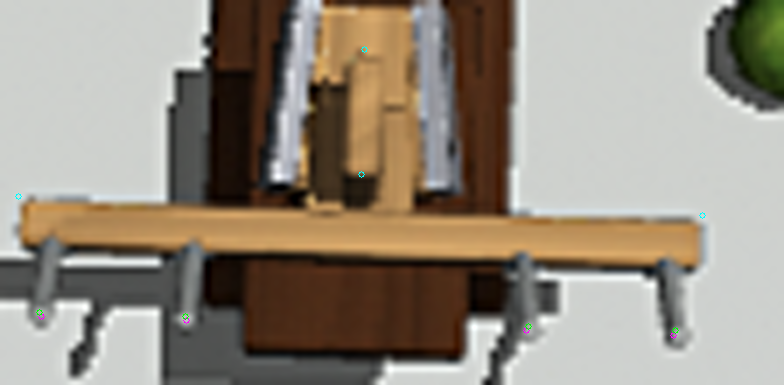

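Top view: the peg tips at (41,317), (186,319), (528,330) and (675,338) match the predictions, and the crossbar is about 2 mm nearer. Blue has been knocked about 4 cm toward the robot. I'll check the peg height in the scene view.

View pics/c6b.png

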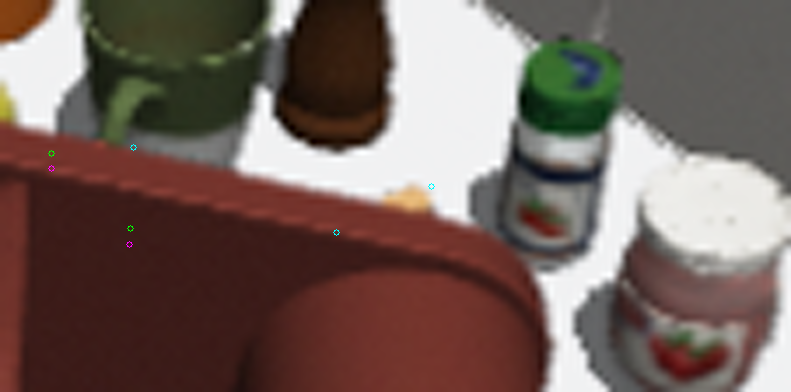

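The arm hides the rack in this view, so I'll use the earlier scene picture taken when it was wedged, where peg tips were at (578,128), (678,228) and (712,260) of that montage.

```bash
python3 - <<'E'
from h import *
s=load('s4')
for y,p in((.115,(578,128)),(-.062,(679,228)),(-.115,(712,261))):
    n=[250+(p[0]-400)/2.5,110+p[1]/2.5]
    print(y,np.round(n,1),[np.round(proj(s,rack((x,y,z))),1).tolist() for x,z in((-.0578,.0408),(-.0578,.049),(-.0598,.0408),(-.0598,.045))])
for y,p in((-.128,(752,270)),(.128,(606,134))):print('bar top',np.round([250+(p[0]-400)/2.5,110+p[1]/2.5],1),np.round(proj(s,rack((-.017,y,.018))),1))
b=cv2.resize(s['image'][140:230,305:420],None,fx=6.5,fy=6.5,interpolation=cv2.INTER_CUBIC)
for y in(.115,.062,-.062,-.115):
  for l,c in(((-.0598,y,.0408),(255,0,255)),((-.0598,y,.047),(0,255,0)),((-.028,y,.009),(255,255,0))):
    q=(proj(s,rack(l))-[305,140]+.5)*6.5-.5; cv2.circle(b,tuple(int(v) for v in np.round(q)),2,c,1)
cv2.imwrite('pics/c7.png',b)
E
```

```text
0.115 [321.2 161.2] [[321.9, 163.6], [321.9, 161.4], [321.3, 163.9], [321.3, 162.8]]
-0.062 [361.6 201.2] [[361.6, 201.9], [361.8, 199.7], [361.0, 202.3], [361.1, 201.1]]
-0.115 [374.8 214.4] [[375.0, 214.9], [375.3, 212.7], [374.4, 215.2], [374.5, 214.1]]
bar top [390.8 218. ] [389.9 217.2]
bar top [332.4 163.6] [331.  161.8]
```

View pics/c7.png

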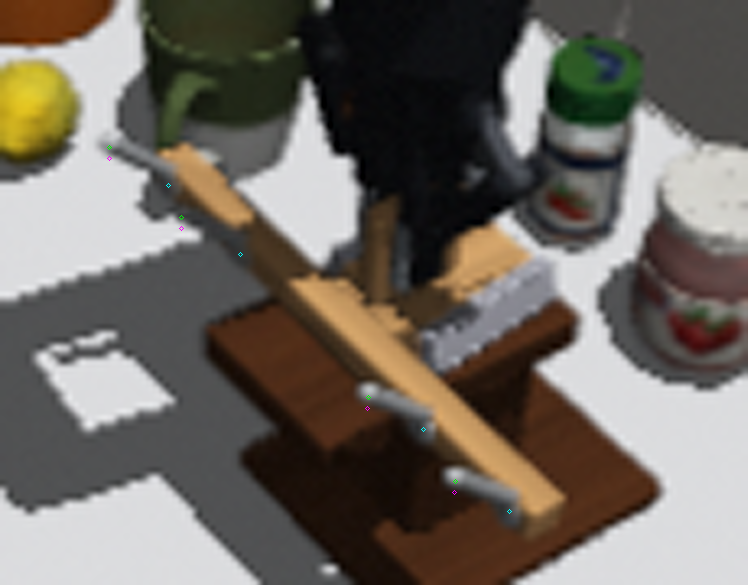

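The pegs' tips sit slightly above the green marks, which matches the wrist fit: peg tip z ≈ 0.184, x ≈ 0.6075. Now I'm measuring red from close by and grasping it.

```bash
sed -i 's/^S=.*/S=(.6653,-.0341,-.038)/' h.py; cat > near.py <<'E'
from turners import *
import sys
d=snap('wrist',sys.argv[1]); d['fish']=1
v=find(d)
for c in v: print(c, None if v[c] is None else [np.round(q,4) for q in v[c]])
E
python3 near.py n1
```

```text
red [array([ 0.4571, -0.2683]), array([ 0.5058, -0.2664]), np.float64(0.0399), np.float64(0.1334)]
yellow [array([ 0.5007, -0.3886]), array([ 0.548 , -0.3772]), np.float64(0.2348), np.float64(0.1333)]
green None
blue None
```

Emit:
drive_tool(rows=[[[-0.001, -0.0013, 0.02], 0], [[0, 0, 0.02], 0], [[0, 0, 0.02], 0], [[0, 0, 0.02], 0], [[0, 0, 0.015], 0], [[0, 0, 0.012], 0], [[0, 0, 0.008], 0], [[0, 0, 0.005], 0], [[0, 0, 0], 0]])

```text
t: 17.85
tool_pos: [0.4563, -0.2674, 0.0737]
tool_rot: [-3.141, -0.061, 0.001]
contact_force: [-0.6, -0.7, 0.1]
opening: 0.0854
grip_force: 0.0
```

Emit:
drive_tool(rows=[[[0, 0, 0], 0], [[0, 0, 0], 0], [[0, 0, 0], 0], [[0, 0, 0], 0], [[0, 0, 0], 0], [[0, 0, 0], 0], [[0, 0, 0], 0], [[0, 0, 0], 0]], jaw=1, grip_force=40)

```text
t: 18.65
tool_pos: [0.4566, -0.2677, 0.0745]
tool_rot: [3.14, 0.061, 0.001]
contact_force: [-0.1, 0.2, 2.8]
opening: 0.0127
grip_force: 40.9
```

Emit:
drive_tool(rows=[[[0, 0, -0.01], 0], [[0, 0, -0.02], 0], [[0, 0, -0.03], 0], [[0, 0, -0.03], 0], [[0, 0, -0.03], 0], [[0, 0, -0.03], 0], [[0, 0, -0.03], 0.0785], [[0, 0, -0.01], 0], [[0, 0, 0], 0], [[0, 0, 0], 0]])

```text
t: 19.65
tool_pos: [0.4558, -0.2671, 0.2624]
tool_rot: [-3.14, 0.061, 0.003]
contact_force: [0.4, 0.4, -0.5]
opening: 0.0128
grip_force: 40.6
```

```bash
cat > eye.py <<'E'
from turners import *
import sys
# measure held turner's eye in tool frame; print moves to bring eye to pre-hang / hang point of a peg
c,py,tag=sys.argv[1],float(sys.argv[2]),sys.argv[3]; DZ=float(sys.argv[4]) if len(sys.argv)>4 else .0686
d=snap('wrist',tag); d['fish']=1; o=ctrl.get_obs()
R=Ro.from_rotvec(o['tool_rot']).as_matrix(); p=o['tool_pos']
m=masks(d['image'])[c].astype(np.uint8); m=cv2.morphologyEx(m,cv2.MORPH_CLOSE,np.ones((3,3),np.uint8))
n,l,s,ce=cv2.connectedComponentsWithStats(m); k=1+np.argmax(s[1:,4])
cnt,h=cv2.findContours((l==k).astype(np.uint8),cv2.RETR_CCOMP,cv2.CHAIN_APPROX_NONE)
holes=[q for q,hh in zip(cnt,h[0]) if hh[3]>=0 and cv2.contourArea(q)>40]
q=max(holes,key=cv2.contourArea).reshape(-1,2)
print('bbox',s[k].tolist())
zpl=p[2]-DZ
W=np.array([at(d,x,zpl) for x in q]); (cx,cy),r=cv2.minEnclosingCircle(W[:,:2].astype(np.float32))
e=np.r_[cx,cy,zpl]; et=R.T@(e-p); print('eye world',np.round(e,4),'r',round(r,4),'eye tool',np.round(et,4),'opening',o['opening'])
tip=rack((-.0578,py,.049)); ax=np.array([np.cos(S[2]),np.sin(S[2]),-1])/np.sqrt(2)
for nm,a in(('pre',-.018),('tip',0),('hang',.024)):
    print(nm,np.round(R.T@(tip+ax*a-e),4))
cur=np.arctan2(R[1,0],R[0,0]); ty=np.arctan2(*(R[:,:2]@et[:2])[1::-1]); print('turn to rack yaw',round(ty-S[2],4),'tool',round(cur,4))
E
python3 eye.py red -.062 e1; python3 turners.py t5 >/dev/null
```

```text
bbox [275, 115, 86, 226, 6886]
eye world [ 0.5066 -0.2692  0.1932] r 0.0126 eye tool [0.0512 0.0005 0.0684] opening 0.012705453242694403
pre [ 0.079  -0.1791 -0.0034]
tip [ 0.0917 -0.1791  0.0093]
hang [ 0.1088 -0.179   0.0262]
turn to rack yaw -0.0107 tool -0.0388
```

Emit:
drive_tool(rows=[[[0, -0.022, -0.006], 0], [[0, -0.025, -0.006], 0], [[0, -0.025, 0], 0], [[0, -0.025, 0], 0], [[0, -0.025, 0], 0], [[0, -0.025, 0], 0], [[0.01, -0.022, 0], 0], [[0.025, -0.01, 0], 0], [[0.025, 0, 0], 0], [[0.01, 0, 0], 0]])

```text
t: 20.7
tool_pos: [0.5339, -0.0908, 0.2737]
tool_rot: [-3.14, 0.06, 0.006]
contact_force: [0.3, 0.2, -1.0]
opening: 0.0128
grip_force: 40.6
```

Emit:
drive_tool(rows=[[[0, 0, 0], 0], [[0, 0, 0], 0], [[0, 0, 0], 0]])

```text
t: 21.0
tool_pos: [0.5325, -0.0916, 0.2755]
tool_rot: [-3.141, 0.063, 0.002]
contact_force: [-0.0, -0.2, 0.4]
opening: 0.0126
grip_force: 40.6
```

```bash
python3 eye.py red -.062 e2
```

```text
bbox [275, 115, 86, 226, 6848]
eye world [ 0.5835 -0.0939  0.2071] r 0.0125 eye tool [0.051  0.0003 0.0686] opening 0.01267213240983628
pre [ 0.009  -0.0009  0.0104]
tip [ 0.0217 -0.001   0.0231]
hang [ 0.0387 -0.001   0.0401]
turn to rack yaw -0.0077 tool -0.0402
```

Emit:
drive_tool(rows=[[[0.009, -0.001, 0.005], 0], [[0, 0, 0.0054], 0], [[0.004, 0, 0.004], 0], [[0.004, 0, 0.004], 0], [[0.004, 0, 0.004], 0], [[0, 0, 0], 0], [[0, 0, 0], 0]])

```text
t: 21.75
tool_pos: [0.5545, -0.0912, 0.2535]
tool_rot: [-3.141, 0.062, 0.001]
contact_force: [0.3, 0.5, -0.4]
opening: 0.0127
grip_force: 40.6
```

Emit:
drive_tool(rows=[[[0.003, 0, 0.003], 0], [[0.003, 0, 0.003], 0], [[0, 0, 0], 0], [[0, 0, 0], 0]])

```text
t: 22.15
tool_pos: [0.5604, -0.0915, 0.2475]
tool_rot: [-3.141, 0.062, 0.001]
contact_force: [-0.1, 0.4, -0.8]
opening: 0.0129
grip_force: 40.6
```

```bash
cat > asc.py <<'E'
from turners import *
import sys
d=snap('wrist',sys.argv[2]); d['fish']=1; im=d['image']; m=masks(im)[sys.argv[1]]
x0,y0,x1,y1=[int(v) for v in sys.argv[3:7]]; st=int(sys.argv[7])
g=im.max(2)
sat=cv2.cvtColor(im,cv2.COLOR_BGR2HSV)[:,:,1]
for y in range(y0,y1,st):
    print(y,''.join('#' if m[y,x] else ('w' if sat[y,x]>90 else '0123456789'[g[y,x]//26]) for x in range(x0,x1,max(1,st//2))))
for n,l in(('tip',(-.0578,float(sys.argv[8]),.049)),('root',(-.026,float(sys.argv[8]),.017))): print(n,np.round(proj(d,rack(l))))
E
python3 asc.py red a1 270 95 370 200 3 -.062
```

```text
95 www7w7w7wwwwwwwwwwwwwwwww777ww7w7ww7wwwwwww77776677777www7777777w7wwwwwwwwwwww7wwwwwwwwwwwwwwwwwwwww
98 wwwwwwwwwwwwwwwwwwwwwwwwwwwwwwwwwwwwwwwwww6555555555666wwwwwwwwwwwwwwwwwwwwwwwwwwwwwwwwwwwwwwwwwwwww
101 wwwwwwwwwwwwwwwwwww5555555555555555wwwww43344555555555555555555wwwwwwwwwwwwwwwwwwwwwwwwwwwwwwwwwwwww
104 wwwwwwwwwwwwwwwww46777777777777777644444333445555555555566665677777777777777777777777777777777777776
107 wwwwwwwwwwwwwwwww46777777777777777777777643445555555555556777777777777777777777777777777777777777777
110 wwwwwwwwwwwwwwwww36777777777777777777777643445555555555577777777777777777777777777777777777777777777
113 wwwwwwwwwwwwwwwww36777777777777777777777643444455555555577777777777777777777777777777777777777777777
116 wwwwwwwwwwwwwwww1367777777777777777777765w############w567777777777777777777777777777777777777777777
119 wwwwwwwwwwwwwwww13677777777777776655ww#####################ww566777777777777777777777777777777777777
122 wwwwwwwwwwwwwwww135777777655ww####################################ww55667777777777777777777777777777
125 wwwwwwwwwwwwwwwww34555w#########################
[... 1905 characters left out ...]
###################w67777777777777777
182 444577777777775w##########################www4445443ww###########################6777777777777777777
185 44457777777777764##############################################################w67777777777777777777
188 4445777777777777765w#########################################################w6777777777777777777777
191 4444566666666666777776655w############################################w66667777777777777777777777777
194 44444444444444457777777777776666ww#############################w667777777777777777777777777777777777
197 44444444444444457777877777777777765w########################w577777777777777777777777777777777777777
tip [319. 174.]
root [318. 102.]
```

The text map of the hole shows the peg through the red eye, centred sideways (peg around column 318, hole around column 317), with its tip at row 175 as predicted. I'm going further down the peg.

Emit:
drive_tool(rows=[[[0.003, 0, 0.003], 0], [[0.003, 0, 0.003], 0], [[0.003, 0, 0.003], 0], [[0.003, 0, 0.003], 0], [[0, 0, 0], 0], [[0, 0, 0], 0]])

```text
t: 22.8
tool_pos: [0.5724, -0.0919, 0.2354]
tool_rot: [-3.141, 0.062, 0.001]
contact_force: [-0.6, 0.0, -0.7]
opening: 0.0129
grip_force: 40.6
```

Emit:
drive_tool(rows=[[[0.003, 0, 0.003], 0], [[0, 0, 0], 0], [[0, 0, 0], 0]])

```text
t: 23.1
tool_pos: [0.5754, -0.0921, 0.2326]
tool_rot: [-3.141, 0.062, 0.0]
contact_force: [-0.1, -0.2, 0.4]
opening: 0.0124
grip_force: 40.6
```

Emit:
drive_tool(rows=[[[0, 0, 0], 0], [[0, 0, 0], 0], [[0, 0, 0], 0], [[0, 0, 0], 0], [[0, 0, 0], 0], [[0, 0, 0], 0], [[0, 0, 0], 0], [[0, 0, 0], 0], [[0, 0, 0], 0], [[0, 0, 0], 0]], jaw=0.3)

```text
t: 24.1
tool_pos: [0.5754, -0.0921, 0.2327]
tool_rot: [3.141, -0.062, -0.0]
contact_force: [0.5, 0.0, -0.4]
opening: 0.0597
grip_force: 0.0
```

Emit:
drive_tool(rows=[[[0, 0, -0.015], 0], [[0, 0, -0.02], 0], [[-0.005, 0, -0.025], 0], [[-0.01, 0, -0.025], 0], [[-0.02, 0, -0.02], 0], [[-0.02, 0, 0], 0], [[-0.02, 0, 0], 0], [[0, 0, 0], 0], [[0, 0, 0], 0]])

```text
t: 25.0
tool_pos: [0.5007, -0.0892, 0.3388]
tool_rot: [3.14, -0.062, 0.003]
contact_force: [-0.1, 0.2, 0.3]
opening: 0.0598
grip_force: 0.0
```

```bash
cat > hung.py <<'E'
from turners import *
import sys
d=snap('wrist',sys.argv[1]); d['fish']=1
for c,m in masks(d['image']).items():
    n,l,s,ce=cv2.connectedComponentsWithStats(m.astype(np.uint8))
    print(c,[(s[i,:5].tolist()) for i in range(1,n) if s[i,4]>40])
for k,y in enumerate((.115,.062,-.062,-.115)): print('peg',k,'tip',np.round(proj(d,rack((-.0578,y,.049)))),'root',np.round(proj(d,rack((-.026,y,.017)))))
E
python3 hung.py h1; python3 near.py n2; python3 plan.py .5007 -.3886 .12 .23
```

```text
red [[296, 29, 45, 24, 494], [299, 71, 12, 8, 49], [320, 71, 16, 6, 54]]
yellow [[61, 42, 27, 31, 569], [501, 119, 26, 85, 891]]
green [[68, 164, 25, 73, 515]]
blue [[487, 0, 66, 41, 1182], [119, 195, 29, 76, 743]]
peg 0 tip [107.  87.] root [127.  55.]
peg 1 tip [159.  78.] root [176.  46.]
peg 2 tip [318.  67.] root [318.  35.]
peg 3 tip [391.  69.] root [382.  37.]
red None
yellow [array([ 0.5004, -0.3882]), array([ 0.5467, -0.3769]), np.float64(0.2397), np.float64(0.1314)]
green [array([0.4656, 0.322 ]), array([0.5122, 0.3196]), np.float64(-0.0512), np.float64(0.1294)]
blue [array([0.4055, 0.2153]), array([0.4533, 0.2113]), np.float64(-0.0832), np.float64(0.132)]
turn -0.2696 q6 now 1.288 shift after turn [-0.0687  0.2914  0.1641] xaxis [0.974 0.228 0.001]
turn 2.872 q6 now 1.288 shift after turn [ 0.0687 -0.2914  0.1641] xaxis [-0.974 -0.228 -0.001]
shift before turn [0.0114 0.2992 0.1641] tilt [ 7.e-04 -1.e-04 -1.e+00] t 25.1
```

Red hangs at the root of peg2: its blob spans x 296..341 at rows 29–53, against the root at (318,35). Next is yellow.

Emit:
drive_tool(rows=[[[0, 0, 0], -0.138], [[0, 0, 0], -0.138], [[-0.009, 0.036, 0.02], 0], [[-0.009, 0.036, 0.02], 0], [[-0.009, 0.036, 0.02], 0], [[-0.009, 0.036, 0.02], 0], [[-0.009, 0.036, 0.02], 0], [[-0.009, 0.036, 0.02], 0], [[-0.009, 0.036, 0.02], 0], [[-0.006, 0.036, 0.02], 0]], jaw=0)

```text
t: 26.1
tool_pos: [0.501, -0.3871, 0.1762]
tool_rot: [-3.119, -0.37, 0.001]
contact_force: [0.3, 0.8, -0.1]
opening: 0.0855
grip_force: 0.0
```

Emit:
drive_tool(rows=[[[0, 0, 0], 0], [[0, 0, 0], 0], [[0, 0, 0], 0]])

```text
t: 26.4
tool_pos: [0.5015, -0.3849, 0.1781]
tool_rot: [3.119, 0.372, 0.001]
contact_force: [0.5, 0.4, 0.1]
opening: 0.085
grip_force: 0.0
```

```bash
python3 near.py n3;  python3 plan.py .5004 -.3882 .0206 .237
```

```text
red None
yellow [array([ 0.5012, -0.3889]), array([ 0.5489, -0.3774]), np.float64(0.2357), np.float64(0.134)]
green None
blue None
turn 0.0006 q6 now 0.561 shift after turn [-0.0021  0.0031  0.104 ] xaxis [0.972 0.235 0.001]
turn -3.141 q6 now 0.561 shift after turn [ 0.0021 -0.0031  0.104 ] xaxis [-0.972 -0.235 -0.001]
shift before turn [-0.0021  0.0031  0.104 ] tilt [ 1.1e-03 -7.0e-04 -1.0e+00] t 26.45
```

Emit:
drive_tool(rows=[[[-0.001, 0.0038, 0.02], 0], [[0, 0, 0.02], 0], [[0, 0, 0.02], 0], [[0, 0, 0.015], 0], [[0, 0, 0.012], 0], [[0, 0, 0.01], 0], [[0, 0, 0.0065], 0], [[0, 0, 0], 0]])

```text
t: 27.25
tool_pos: [0.5005, -0.3889, 0.0734]
tool_rot: [-3.119, -0.37, 0.001]
contact_force: [0.2, 0.7, -0.4]
opening: 0.0857
grip_force: 0.0
```

Emit:
drive_tool(rows=[[[0, 0, 0], 0], [[0, 0, 0], 0], [[0, 0, 0], 0], [[0, 0, 0], 0], [[0, 0, 0], 0], [[0, 0, 0], 0], [[0, 0, 0], 0], [[0, 0, 0], 0]], jaw=1, grip_force=40)

```text
t: 28.05
tool_pos: [0.501, -0.3894, 0.0746]
tool_rot: [3.119, 0.37, 0.001]
contact_force: [-0.4, -0.5, 2.5]
opening: 0.0129
grip_force: 41.1
```

Emit:
drive_tool(rows=[[[0, 0, -0.01], 0], [[0, 0, -0.02], 0], [[0, 0, -0.03], 0], [[0, 0, -0.03], 0], [[0, 0, -0.03], 0], [[0, 0, -0.03], 0], [[0, 0, -0.03], 0.135], [[0, 0, -0.02], 0.135], [[0, 0, 0], 0], [[0, 0, 0], 0]])

```text
t: 29.05
tool_pos: [0.5006, -0.389, 0.2739]
tool_rot: [-3.141, 0.048, 0.0]
contact_force: [-0.6, 1.1, -0.8]
opening: 0.0124
grip_force: 40.7
```

```bash
python3 eye.py yellow -.115 e3
```

```text
bbox [275, 117, 85, 224, 6926]
eye world [ 0.5509 -0.3906  0.2039] r 0.0128 eye tool [0.0508 0.0004 0.0685] opening 0.012858903862703882
pre [ 0.032  -0.2454  0.0075]
tip [ 0.0447 -0.2452  0.0202]
hang [ 0.0617 -0.2451  0.0372]
turn to rack yaw -0.0017 tool -0.0313
```

Emit:
drive_tool(rows=[[[0, -0.025, 0], 0.006], [[0, -0.03, 0], 0], [[0, -0.03, 0], 0], [[0, -0.03, 0], 0], [[0, -0.03, 0], 0], [[0, -0.03, 0], 0], [[0, -0.03, 0], 0], [[0.0, -0.025, 0], 0], [[0.01, -0.0154, 0], 0], [[0.01, 0, 0], 0]])

```text
t: 30.1
tool_pos: [0.5297, -0.1428, 0.2718]
tool_rot: [-3.139, 0.056, 0.006]
contact_force: [-0.4, -0.0, -1.4]
opening: 0.0127
grip_force: 40.7
```

Emit:
drive_tool(rows=[[[0.01, 0, 0], 0], [[0, 0, 0], 0], [[0, 0, 0], 0], [[0, 0, 0], 0]])

```text
t: 30.5
tool_pos: [0.54, -0.1458, 0.2738]
tool_rot: [-3.141, 0.063, 0.001]
contact_force: [-0.1, -0.3, -0.1]
opening: 0.0127
grip_force: 40.7
```

```bash
python3 eye.py yellow -.115 e4
```

```text
bbox [275, 117, 85, 224, 6884]
eye world [ 0.5903 -0.148   0.2054] r 0.0125 eye tool [0.0504 0.0002 0.0686] opening 0.012493557368104457
pre [ 0.0001 -0.0016  0.0086]
tip [ 0.0128 -0.0017  0.0214]
hang [ 0.0298 -0.0017  0.0383]
turn to rack yaw -0.0068 tool -0.0404
```

Emit:
drive_tool(rows=[[[0, -0.0016, 0.0086], 0], [[0.004, 0, 0.004], 0], [[0.004, 0, 0.004], 0], [[0.004, 0, 0.004], 0], [[0.004, 0, 0.004], 0], [[0.003, 0, 0.003], 0], [[0, 0, 0], 0], [[0, 0, 0], 0]])

```text
t: 31.35
tool_pos: [0.5594, -0.1443, 0.2465]
tool_rot: [-3.141, 0.062, 0.0]
contact_force: [0.3, -0.2, -0.6]
opening: 0.0131
grip_force: 40.7
```

```bash
python3 asc.py yellow a2 280 95 360 195 5 -.115
```

```text
95 wwwwwwwwwwwwwwwwwwwwwwwwwwwwwww677777777
100 wwwwwwwwwwwwwwww6555556wwwwwwww677777777
105 6666666666666343345555555556677777777777
110 7777777777777776345555567777777777777777
115 5777777777777776334455567777777777777777
120 45777777777655##########w567777777777777
125 4467776w######################w667777777
130 476w###############################67777
135 66##############w4553ww#############6777
140 w#########667775345555557776w########677
145 ########w777777534555555777775########67
150 #######w77777775345555557777774########6
155 #######4444777743455555577777774########
160 ######44444777753455555577777776w#######
165 #######444477775445555557777776w########
170 ########w447777444555555777776########w7
175 w########w4777744566666577776w#######w77
180 65##########w565456666655w##########w777
185 776###############w44w#############67777
190 77776############################w777777
tip [319. 176.]
root [319. 104.]
```

The peg is centred in the yellow eye: peg at columns 312–326, hole about 296–342. I'll finish sliding it down and release.

Emit:
drive_tool(rows=[[[0.004, 0, 0.004], 0], [[0.004, 0, 0.004], 0], [[0.004, 0, 0.004], 0], [[0.004, 0, 0.004], 0], [[0, 0, 0], 0], [[0, 0, 0], 0]])

```text
t: 32.0
tool_pos: [0.5753, -0.1449, 0.2302]
tool_rot: [-3.141, 0.062, 0.001]
contact_force: [0.2, 0.1, -0.3]
opening: 0.0124
grip_force: 40.7
```

Emit:
drive_tool(rows=[[[0, 0, 0], 0], [[0, 0, 0], 0], [[0, 0, 0], 0], [[0, 0, 0], 0], [[0, 0, 0], 0], [[0, 0, 0], 0], [[0, 0, 0], 0], [[0, 0, 0], 0], [[0, 0, 0], 0], [[0, 0, 0], 0]], jaw=0.3)

```text
t: 33.0
tool_pos: [0.5753, -0.1449, 0.2306]
tool_rot: [-3.141, 0.062, 0.0]
contact_force: [-0.5, -0.2, 0.1]
opening: 0.0601
grip_force: 0.0
```

Emit:
drive_tool(rows=[[[0, 0, -0.015], 0], [[0, 0, -0.02], 0], [[-0.005, 0, -0.025], 0], [[-0.01, 0, -0.025], 0], [[-0.02, 0, -0.02], 0], [[-0.02, 0, 0], 0], [[-0.02, -0.02, 0], 0], [[-0.005, -0.03, 0], 0], [[0, -0.03, 0], 0], [[0, 0, 0], 0]])

```text
t: 34.0
tool_pos: [0.4984, -0.0595, 0.3372]
tool_rot: [-3.141, 0.057, -0.004]
contact_force: [-0.3, -0.4, -0.2]
opening: 0.06
grip_force: 0.0
```

```bash
python3 hung.py h2; python3 - <<'E'
from h import *
snap('top','t7')
E
python3 turners.py t7
```

```text
red [[333, 26, 44, 28, 455], [351, 61, 15, 11, 52]]
yellow [[397, 32, 41, 39, 557], [73, 34, 30, 33, 624], [383, 62, 14, 9, 44]]
green [[78, 160, 26, 76, 561]]
blue [[508, 0, 60, 45, 1164], [132, 192, 30, 78, 790]]
peg 0 tip [134.  77.] root [153.  46.]
peg 1 tip [192.  69.] root [207.  37.]
peg 2 tip [360.  62.] root [355.  31.]
peg 3 tip [431.  68.] root [417.  36.]
red [array([ 0.3475, -0.0477]), array([0.3712, 0.0075]), np.float64(1.1651), np.float64(0.1559)]
yellow None
green [array([0.4654, 0.3218]), array([0.5126, 0.3191]), np.float64(-0.0583), np.float64(0.1305)]
blue [array([0.4069, 0.2164]), array([0.4557, 0.2108]), np.float64(-0.1151), np.float64(0.1344)]
```

```bash
python3 plan.py .4069 .2160 .12 -.1; python3 - <<'E'
from h import *
d=load('top'); print(at(d,(330,275),0))
E
```

```text
turn 0.0617 q6 now 1.338 shift after turn [-0.1193 -0.2672  0.1624] xaxis [ 0.995 -0.1    0.002]
turn -3.0799 q6 now 1.338 shift after turn [0.1193 0.2672 0.1624] xaxis [-0.995  0.1   -0.002]
shift before turn [-0.1026 -0.274   0.1624] tilt [ 1.5e-03 -9.0e-04 -1.0e+00] t 34.1
[ 0.37915168 -0.00821469  0.        ]
```

Emit:
drive_tool(rows=[[[0, -0.01, 0], 0.0617], [[-0.012, -0.03, 0.0], 0], [[-0.014, -0.03, 0.02], 0], [[-0.014, -0.03, 0.02], 0], [[-0.014, -0.03, 0.02], 0], [[-0.014, -0.03, 0.02], 0], [[-0.014, -0.03, 0.02], 0], [[-0.014, -0.03, 0.02], 0], [[-0.014, -0.03, 0.02], 0], [[-0.01, -0.017, 0.02], 0]], jaw=0)

```text
t: 35.1
tool_pos: [0.4057, 0.217, 0.1755]
tool_rot: [-3.137, 0.159, -0.001]
contact_force: [0.5, -0.7, -0.2]
opening: 0.0855
grip_force: 0.0
```

Emit:
drive_tool(rows=[[[0, 0, 0], 0], [[0, 0, 0], 0], [[0, 0, 0], 0]])

```text
t: 35.4
tool_pos: [0.407, 0.2153, 0.1771]
tool_rot: [-3.137, 0.161, -0.004]
contact_force: [0.1, 0.3, 0.8]
opening: 0.0855
grip_force: 0.0
```

```bash
python3 near.py n4;  python3 plan.py .4069 .216 .0206 -.1
```

```text
red None
yellow None
green None
blue [array([0.4055, 0.2148]), array([0.4551, 0.2117]), np.float64(-0.0621), np.float64(0.1354)]
turn -0.0031 q6 now 1.999 shift after turn [-0.0005 -0.0006  0.1026] xaxis [ 0.995 -0.1    0.003]
turn 3.1385 q6 now 1.999 shift after turn [0.0005 0.0006 0.1026] xaxis [-0.995  0.1   -0.003]
shift before turn [-0.0005 -0.0006  0.1026] tilt [ 2.7e-03  6.0e-04 -1.0e+00] t 35.45
```

Emit:
drive_tool(rows=[[[-0.001, 0.0003, 0.02], -0.036], [[0, 0, 0.02], 0], [[0, 0, 0.02], 0], [[0, 0, 0.015], 0], [[0, 0, 0.012], 0], [[0, 0, 0.01], 0], [[0, 0, 0.0055], 0], [[0, 0, 0], 0]])

```text
t: 36.25
tool_pos: [0.4045, 0.2155, 0.0727]
tool_rot: [3.14, -0.103, -0.001]
contact_force: [0.7, 0.3, -0.3]
opening: 0.0851
grip_force: 0.0
```

Emit:
drive_tool(rows=[[[0, 0, 0], 0], [[0, 0, 0], 0], [[0, 0, 0], 0], [[0, 0, 0], 0], [[0, 0, 0], 0], [[0, 0, 0], 0], [[0, 0, 0], 0], [[0, 0, 0], 0]], jaw=1, grip_force=40)

```text
t: 37.05
tool_pos: [0.4048, 0.2159, 0.0735]
tool_rot: [-3.14, 0.102, -0.001]
contact_force: [-0.5, -0.8, 4.0]
opening: 0.0126
grip_force: 41.0
```

Emit:
drive_tool(rows=[[[0, 0, -0.01], 0], [[0, 0, -0.02], 0], [[0, 0, -0.03], 0], [[0, 0, -0.03], 0], [[0, 0, -0.03], 0], [[0, 0, -0.03], 0], [[0, 0, -0.03], -0.028], [[0, 0, -0.02], 0], [[0, 0, 0], 0], [[0, 0, 0], 0]])

```text
t: 38.05
tool_pos: [0.4042, 0.2157, 0.2727]
tool_rot: [3.141, -0.059, -0.0]
contact_force: [-0.2, 0.1, -1.0]
opening: 0.013
grip_force: 40.6
```

```bash
python3 eye.py blue .062 e5
```

```text
bbox [275, 114, 86, 226, 6945]
eye world [0.4556 0.2135 0.203 ] r 0.0128 eye tool [0.052  0.     0.0685] opening 0.013146519934536237
pre [0.1483 0.1775 0.0061]
tip [0.1611 0.1775 0.0188]
hang [0.1781 0.1775 0.0357]
turn to rack yaw 0.0003 tool -0.0373
```

Emit:
drive_tool(rows=[[[0, 0.025, 0], 0], [[0, 0.03, 0], 0], [[0.005, 0.03, 0], 0], [[0.02, 0.03, 0], 0], [[0.02, 0.03, 0], 0], [[0.025, 0.02, 0], 0], [[0.025, 0.0125, 0], 0], [[0.02, 0, 0], 0], [[0.015, 0, 0], 0], [[0.01, 0, 0], 0]])

```text
t: 39.1
tool_pos: [0.5378, 0.0329, 0.2704]
tool_rot: [-3.141, 0.059, 0.007]
contact_force: [0.1, 0.3, -0.3]
opening: 0.013
grip_force: 40.6
```

Emit:
drive_tool(rows=[[[0.005, 0, 0], 0], [[0, 0, 0], 0], [[0, 0, 0], 0], [[0, 0, 0], 0]])

```text
t: 39.5
tool_pos: [0.5423, 0.0332, 0.273]
tool_rot: [-3.141, 0.058, 0.0]
contact_force: [0.2, -0.3, -0.5]
opening: 0.0128
grip_force: 40.6
```

```bash
python3 eye.py blue .062 e6 .0675
```

```text
bbox [275, 114, 86, 227, 7015]
eye world [0.594  0.031  0.2056] r 0.0126 eye tool [0.0517 0.0002 0.0675] opening 0.012719860673607808
pre [0.0032 0.0004 0.0089]
tip [0.0159 0.0004 0.0216]
hang [0.0328 0.0004 0.0386]
turn to rack yaw -0.0032 tool -0.037
```

Emit:
drive_tool(rows=[[[0.0032, 0, 0.0089], 0], [[0.004, 0, 0.004], 0], [[0.004, 0, 0.004], 0], [[0.004, 0, 0.004], 0], [[0.004, 0, 0.004], 0], [[0.003, 0, 0.003], 0], [[0, 0, 0], 0], [[0, 0, 0], 0]])

```text
t: 40.35
tool_pos: [0.5651, 0.0322, 0.2451]
tool_rot: [-3.141, 0.059, 0.0]
contact_force: [-0.1, -0.2, -0.9]
opening: 0.0127
grip_force: 40.6
```

```bash
python3 asc.py blue a3 280 95 360 195 5 .062
```

```text
95 wwwwwwwwwwwwwwwww666677wwwwwwwwwwwwwwwww
100 w55555555wwww4444556655555wwwwwwwwwwwwww
105 88888888644434334556655444444444442wwwww
110 78888888644444433455655444444444442wwwww
115 478888886444444w#######w44444444442wwwww
120 447888875w###################w44442wwwww
125 4576w##############################wwwww
130 575#################################wwww
135 74##########w6644556655665w##########www
140 5########678887445566557888874########ww
145 ########68888874455666568888874########w
150 #######6888888744556665688888874########
155 ######444457887445566656888888874#######
160 #######4444588644556665688888886w#######
165 ########44458864455666568888876########w
170 #########445886456666656788886########w7
175 4#########w578745677766687764########w78
180 77w#############455655w#############6788
185 8875###############################78888
190 5556776w#######################677888888
tip [318. 175.]
root [318. 102.]
```

The peg is centred in the blue eye as well. I'll slide it down and release.

Emit:
drive_tool(rows=[[[0.003, 0, 0.004], 0], [[0.004, 0, 0.004], 0], [[0.004, 0, 0.004], 0], [[0.003, 0, 0.003], 0], [[0, 0, 0], 0], [[0, 0, 0], 0]])

```text
t: 41.0
tool_pos: [0.579, 0.0316, 0.2299]
tool_rot: [-3.141, 0.059, 0.001]
contact_force: [0.9, 1.1, -1.1]
opening: 0.0129
grip_force: 40.6
```

Emit:
drive_tool(rows=[[[0, 0, 0], 0], [[0, 0, 0], 0], [[0, 0, 0], 0], [[0, 0, 0], 0], [[0, 0, 0], 0], [[0, 0, 0], 0], [[0, 0, 0], 0], [[0, 0, 0], 0], [[0, 0, 0], 0], [[0, 0, 0], 0]], jaw=0.3)

```text
t: 42.0
tool_pos: [0.579, 0.0316, 0.2302]
tool_rot: [3.141, -0.059, -0.0]
contact_force: [-0.3, -0.3, -0.1]
opening: 0.0598
grip_force: 0.0
```

Emit:
drive_tool(rows=[[[0, 0, -0.015], 0], [[0, 0, -0.02], 0], [[-0.005, 0, -0.025], 0], [[-0.01, 0, -0.025], 0], [[-0.02, 0, -0.02], 0], [[-0.02, 0, 0], 0], [[-0.02, 0, 0], 0], [[-0.005, 0, 0], 0], [[0, 0, 0], 0], [[0, 0, 0], 0]])

```text
t: 43.0
tool_pos: [0.4995, 0.0346, 0.3357]
tool_rot: [3.141, -0.059, 0.001]
contact_force: [0.5, -0.1, -0.2]
opening: 0.0594
grip_force: 0.0
```

```bash
python3 hung.py h3; python3 near.py n5; python3 plan.py .4654 .3218 .12 -.055
```

```text
red [[441, 35, 40, 29, 401]]
yellow [[119, 18, 35, 36, 831], [484, 45, 44, 29, 390]]
green [[118, 155, 29, 82, 715]]
blue [[559, 2, 48, 55, 928], [295, 20, 47, 30, 541], [298, 64, 13, 15, 98]]
peg 0 tip [244.  60.] root [253.  29.]
peg 1 tip [318.  58.] root [318.  27.]
peg 2 tip [479.  70.] root [461.  39.]
peg 3 tip [531.  80.] root [510.  48.]
red None
yellow None
green [array([0.4657, 0.322 ]), array([0.513 , 0.3197]), np.float64(-0.0482), np.float64(0.1306)]
blue [array([ 0.7388, -0.429 ]), array([ 0.7354, -0.4753]), np.float64(-1.6441), np.float64(0.1289)]
turn 0.0176 q6 now 1.528 shift after turn [-0.0499 -0.285   0.1612] xaxis [ 0.998 -0.055 -0.   ]
turn -3.124 q6 now 1.528 shift after turn [0.0499 0.285  0.1612] xaxis [-0.998  0.055  0.   ]
shift before turn [-0.0449 -0.2858  0.1612] tilt [-0. -0. -1.] t 43.1
```

Blue hangs on peg1, and red and yellow are still at their pegs. Last is green.

Emit:
drive_tool(rows=[[[0, -0.02, 0], 0.0176], [[-0.004, -0.03, 0.0], 0], [[-0.006, -0.035, 0.02], 0], [[-0.006, -0.035, 0.02], 0], [[-0.006, -0.035, 0.02], 0], [[-0.006, -0.035, 0.02], 0], [[-0.006, -0.03, 0.02], 0], [[-0.006, -0.03, 0.02], 0], [[-0.006, -0.025, 0.02], 0], [[-0.004, -0.01, 0.02], 0]], jaw=0)

```text
t: 44.1
tool_pos: [0.4643, 0.3241, 0.174]
tool_rot: [-3.14, 0.083, 0.001]
contact_force: [-0.8, 0.0, -0.0]
opening: 0.0852
grip_force: 0.0
```

Emit:
drive_tool(rows=[[[0, 0, 0], 0], [[0, 0, 0], 0], [[0, 0, 0], 0]])

```text
t: 44.4
tool_pos: [0.4655, 0.3217, 0.1765]
tool_rot: [-3.14, 0.088, -0.003]
contact_force: [0.5, -0.4, 0.8]
opening: 0.0853
grip_force: 0.0
```

```bash
python3 near.py n6;  python3 plan.py .4656 .3219 .0206 -.055
```

```text
red None
yellow None
green None
blue None
turn -0.0009 q6 now 2.1 shift after turn [-2.000e-04 -1.000e-04  1.022e-01] xaxis [ 0.998 -0.055  0.002]
turn 3.1407 q6 now 2.1 shift after turn [2.000e-04 1.000e-04 1.022e-01] xaxis [-0.998  0.055 -0.002]
shift before turn [-2.000e-04 -1.000e-04  1.022e-01] tilt [ 0.0023  0.001  -1.    ] t 44.45
```

```bash
sed -i 's/(V>70)/(V>40)/' turners.py; python3 - <<'E'
from turners import *
d=load('n6'); d['fish']=1
print(find(d)['green'])
m=masks(d['image'])['green'].astype(np.uint8); n,l,s,c=cv2.connectedComponentsWithStats(m); print([s[i].tolist() for i in range(1,n) if s[i,4]>30])
E
```

```text
(array([0.46554302, 0.32275623]), array([0.51360219, 0.320306  ]), np.float64(-0.05093951300153044), np.float64(0.13224314227756032))
[[293, 116, 48, 155, 3256]]
```

Green is at (0.4655, 0.3225), right under the tool, so I'm descending.

Emit:
drive_tool(rows=[[[0, -0.0007, 0.02], 0], [[0, 0, 0.02], 0], [[0, 0, 0.02], 0], [[0, 0, 0.015], 0], [[0, 0, 0.012], 0], [[0, 0, 0.01], 0], [[0, 0, 0.005], 0], [[0, 0, 0], 0]])

```text
t: 45.25
tool_pos: [0.4643, 0.3225, 0.0727]
tool_rot: [3.14, -0.086, -0.001]
contact_force: [0.2, 0.2, -0.4]
opening: 0.0855
grip_force: 0.0
```

Emit:
drive_tool(rows=[[[0, 0, 0], 0], [[0, 0, 0], 0], [[0, 0, 0], 0], [[0, 0, 0], 0], [[0, 0, 0], 0], [[0, 0, 0], 0], [[0, 0, 0], 0], [[0, 0, 0], 0]], jaw=1, grip_force=40)

```text
t: 46.05
tool_pos: [0.4647, 0.3228, 0.0736]
tool_rot: [-3.14, 0.086, -0.001]
contact_force: [-0.4, 0.5, 3.8]
opening: 0.0126
grip_force: 41.1
```

Emit:
drive_tool(rows=[[[0, 0, -0.01], 0], [[0, 0, -0.02], 0], [[0, 0, -0.03], 0], [[0, 0, -0.03], 0], [[0, 0, -0.03], 0], [[0, 0, -0.03], 0], [[0, 0, -0.03], -0.018], [[0, 0, -0.02], 0], [[0, 0, 0], 0], [[0, 0, 0], 0]])

```text
t: 47.05
tool_pos: [0.4642, 0.3225, 0.2729]
tool_rot: [3.141, -0.058, -0.0]
contact_force: [-0.9, -0.7, -0.1]
opening: 0.013
grip_force: 40.8
```

```bash
python3 eye.py green .115 e7
```

```text
bbox [275, 116, 85, 224, 6316]
eye world [0.515  0.3207 0.203 ] r 0.0129 eye tool [ 0.0514 -0.0004  0.0685] opening 0.012489123104506176
pre [0.0929 0.2339 0.0063]
tip [0.1057 0.2339 0.019 ]
hang [0.1227 0.2339 0.036 ]
turn to rack yaw 0.0082 tool -0.037
```

Emit:
drive_tool(rows=[[[0, 0.02, 0], 0], [[0, 0.03, 0], 0], [[0, 0.03, 0], 0], [[0, 0.03, 0], 0], [[0.005, 0.03, 0], 0], [[0.01, 0.03, 0], 0], [[0.015, 0.03, 0], 0], [[0.02, 0.02, 0], 0], [[0.02, 0.0139, 0], 0], [[0.02, 0, 0], 0]])

```text
t: 48.1
tool_pos: [0.5455, 0.0837, 0.2705]
tool_rot: [3.14, -0.062, -0.007]
contact_force: [-0.3, 0.2, -0.6]
opening: 0.0125
grip_force: 40.7
```

Emit:
drive_tool(rows=[[[0.002, 0, 0], 0], [[0, 0, 0], 0], [[0, 0, 0], 0], [[0, 0, 0], 0]])

```text
t: 48.5
tool_pos: [0.5469, 0.086, 0.2727]
tool_rot: [-3.141, 0.057, 0.002]
contact_force: [0.8, -0.1, -0.8]
opening: 0.0125
grip_force: 40.7
```

```bash
python3 eye.py green .115 e8 .0675
```

```text
bbox [275, 115, 85, 226, 6773]
eye world [0.5981 0.0841 0.2055] r 0.0127 eye tool [ 0.0511 -0.0001  0.0675] opening 0.012506480630307409
pre [0.0011 0.0006 0.0087]
tip [0.0139 0.0006 0.0215]
hang [0.0309 0.0006 0.0384]
turn to rack yaw 0.0032 tool -0.0362
```

Emit:
drive_tool(rows=[[[0.001, 0.0006, 0.0087], 0], [[0.004, 0, 0.004], 0], [[0.004, 0, 0.004], 0], [[0.004, 0, 0.004], 0], [[0.004, 0, 0.004], 0], [[0.003, 0, 0.003], 0], [[0, 0, 0], 0], [[0, 0, 0], 0]])

```text
t: 49.35
tool_pos: [0.5678, 0.0841, 0.2454]
tool_rot: [-3.141, 0.058, 0.0]
contact_force: [0.1, -1.0, -0.6]
opening: 0.0127
grip_force: 40.7
```

```bash
python3 asc.py green a4 280 95 360 195 5 .115
```

```text
95 4444444wwwwwwwww66667wwwwwwwwwwwwwwwwwww
100 577777755wwwww444556555wwwwwwwwwwwwwwwww
105 8888888888875554555655555444444478644444
110 7888888888888863455655444444444478744444
115 5788888888888863ww##w4665444444444444444
120 457888887754##############ww444444444444
125 447754w########w#####wwww#######ww444444
130 674########################wwww####w4444
135 64####w#####www4555655554#######ww###32w
140 4####w###57787445556556888775w###ww###ww
145 ####w###5788874455565568888876w###ww##w7
150 ###w###678888744555655688888875####ww##5
155 ##w###44445787345556556888888886w###ww##
160 #ww###344447873455565567888888863####w##
165 ##ww###344477634555655678888875w####w##w
170 ###ww###w447763556666567888876w#######57
175 3###ww###w4776456777666788774########578
180 76w###w######ww456665664w###########6788
185 876w####www########################67888
190 555665w#######www##############w56788888
tip [316. 176.]
root [316. 104.]
```

The peg is through the green eye too. I'll slide down, release and back off.

Emit:
drive_tool(rows=[[[0.003, 0, 0.004], 0], [[0.004, 0, 0.004], 0], [[0.004, 0, 0.004], 0], [[0.003, 0, 0.003], 0], [[0, 0, 0], 0], [[0, 0, 0], 0]])

```text
t: 50.0
tool_pos: [0.5817, 0.0836, 0.2302]
tool_rot: [3.141, -0.058, -0.001]
contact_force: [0.0, 0.7, -0.7]
opening: 0.0128
grip_force: 40.7
```

Emit:
drive_tool(rows=[[[0, 0, 0], 0], [[0, 0, 0], 0], [[0, 0, 0], 0], [[0, 0, 0], 0], [[0, 0, 0], 0], [[0, 0, 0], 0], [[0, 0, 0], 0], [[0, 0, 0], 0], [[0, 0, 0], 0], [[0, 0, 0], 0]], jaw=0.3)

```text
t: 51.0
tool_pos: [0.5817, 0.0837, 0.2304]
tool_rot: [-3.141, 0.058, 0.0]
contact_force: [-0.6, 0.3, 0.1]
opening: 0.06
grip_force: 0.0
```

Emit:
drive_tool(rows=[[[0, 0, -0.015], 0], [[0, 0, -0.02], 0], [[-0.005, 0, -0.025], 0], [[-0.01, 0, -0.025], 0], [[-0.02, 0.02, -0.02], 0], [[-0.02, 0.03, 0], 0], [[-0.02, 0.03, 0], 0], [[-0.02, 0.03, 0], 0], [[-0.02, 0.02, 0], 0], [[0, 0, 0], 0]])

```text
t: 52.0
tool_pos: [0.4606, -0.0437, 0.337]
tool_rot: [3.14, -0.063, 0.003]
contact_force: [-0.1, 0.6, 0.0]
opening: 0.0599
grip_force: 0.0
```

Emit:
drive_tool(rows=[[[-0.02, 0, 0], 0], [[-0.02, 0, 0], 0], [[0, 0, 0], 0], [[0, 0, 0], 0]])

```text
t: 52.4
tool_pos: [0.4226, -0.0403, 0.3364]
tool_rot: [3.141, -0.057, 0.003]
contact_force: [-0.7, -0.5, 0.2]
opening: 0.0599
grip_force: 0.0
```

```bash
python3 hung.py h4; python3 - <<'E'
from h import *
w=load('h4'); t=snap('top','t9')
a=cv2.resize(w['image'][0:190,60:580],(800,292),interpolation=cv2.INTER_CUBIC)
b=cv2.resize(t['image'][140:200,270:430],(800,300),interpolation=cv2.INTER_CUBIC)
cv2.imwrite('pics/fin.png',np.vstack([a,b]))
E
```

```text
red [[342, 0, 38, 19, 514]]
yellow [[84, 0, 30, 17, 397], [394, 0, 38, 15, 400]]
green [[180, 0, 37, 15, 254]]
blue [[228, 0, 41, 22, 588]]
peg 0 tip [154. -14.] root [173. -33.]
peg 1 tip [215. -26.] root [228. -43.]
peg 2 tip [381. -31.] root [372. -47.]
peg 3 tip [447. -22.] root [431. -39.]
```

View pics/fin.png

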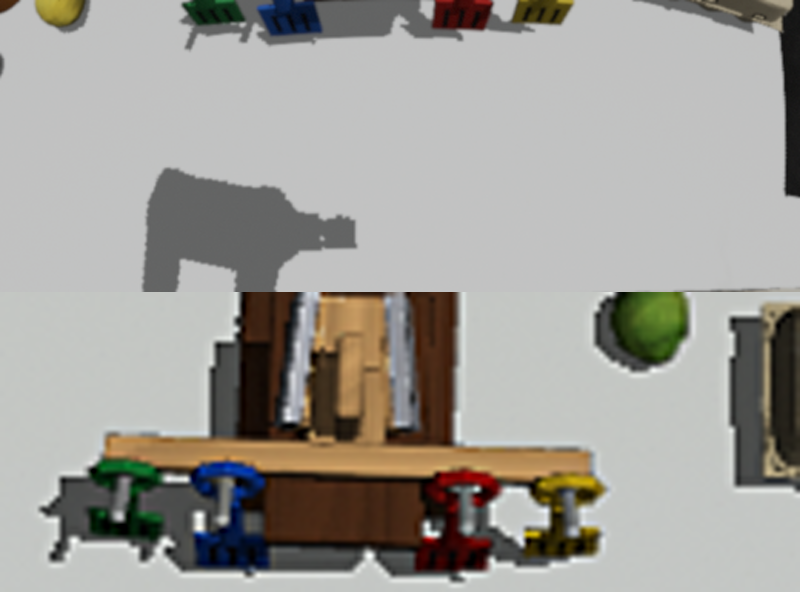

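All four turners hang, one to a peg: green (125,480), blue (230,480), red (462,488) and yellow (568,490) in the lower picture. The rack is unmoved. I'll let them settle, then hand in.

Emit:
drive_tool(rows=[[[0, 0, 0], 0], [[0, 0, 0], 0], [[0, 0, 0], 0], [[0, 0, 0], 0], [[0, 0, 0], 0], [[0, 0, 0], 0], [[0, 0, 0], 0], [[0, 0, 0], 0], [[0, 0, 0], 0], [[0, 0, 0], 0]])

```text
t: 53.5
tool_pos: [0.422, -0.0406, 0.3355]
tool_rot: [3.141, -0.058, 0.0]
contact_force: [-0.6, -0.2, 0.0]
opening: 0.0601
grip_force: 0.0
```

```bash
python3 -c "
from station import ctrl; print(ctrl.finish_job())"
```

```text
the job is handed in; nothing more can be done
None
```

The rack is wedged in its way, all four turners hang freely one to a peg, and the job was handed in at about 54 s; the hand-in gave no verdict.

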